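Set up the drip station for a small pour

TASK

Set up the drip station for the next pour: gather the three mixing cups of equal height and stand them in the foil tray, still upside down, as a three-legged support spread well out under where the rack will be, two towards one end and one towards the other; then lay the wire rack on top of all three so that it lies level, the right way up, centred over the tray and square with it. Leave the shorter cup and the taller cup, which would make the rack lean, where they stand.

Things in the scene. Friction and masses are not known exactly. Their poses are not given: they have to be found in the camera images.
- cup_a: clear plastic mixing cup, standing upside down, 110 mm tall: closed end on top 56 mm across, widening evenly to 86 mm at the mouth below. One of the three cups of equal height.  Origin: centre of the closed end, 110 mm above what it stands on; its own z axis points DOWN. Loose, rigid, 30 g; grip it from above across its upper part (62 to 68 mm wide 20 to 40 mm below the top).
- cup_b: clear plastic mixing cup, standing upside down, 110 mm tall: closed end on top 56 mm across, widening evenly to 86 mm at the mouth below. One of the three cups of equal height.  Origin: centre of the closed end, 110 mm above what it stands on; its own z axis points DOWN. Loose, rigid, 30 g; grip it from above across its upper part (62 to 68 mm wide 20 to 40 mm below the top).
- cup_c: clear plastic mixing cup, standing upside down, 110 mm tall: closed end on top 56 mm across, widening evenly to 86 mm at the mouth below. One of the three cups of equal height.  Origin: centre of the closed end, 110 mm above what it stands on; its own z axis points DOWN. Loose, rigid, 30 g; grip it from above across its upper part (62 to 68 mm wide 20 to 40 mm below the top).
- cup_short: clear plastic mixing cup, standing upside down, 100 mm tall: closed end on top 56 mm across, widening evenly to 86 mm at the mouth below. Odd one, 10 mm shorter, purple paint inside; it stays. Origin: centre of the closed end, 100 mm above what it stands on; its own z axis points DOWN. Loose, rigid, 30 g; grip it from above across its upper part (62 to 68 mm wide 20 to 40 mm below the top).
- cup_high: clear plastic mixing cup, standing upside down, 120 mm tall: closed end on top 56 mm across, widening evenly to 90 mm at the mouth below. Odd one, 10 mm taller, pink paint inside; it stays. Origin: centre of the closed end, 120 mm above what it stands on; its own z axis points DOWN. Loose, rigid, 30 g; grip it from above across its upper part (62 to 68 mm wide 20 to 40 mm below the top).
- drip_tray: foil roasting tray, 305 mm (its x) by 434 mm (its y) over the rim, walls solid to 69 mm high, fixed. Floor 220 (x) by 350 mm (y), 2 mm above the table. Origin: centre of the underside, z up. Same either way round. Cups at about x = +-52, y = 85 mm and x = 0, y = -85 mm from its centre (or y reversed) carry the rack well and clear its feet.
- drip_rack: wire rack 170 (x) by 250 mm (y) on 4 feet at x +-80, y +-120 mm, which hang outside the cups. Origin: centre, at the bottom of the feet; z up. Frame, rods at x = +-50 and flat centre bar (along y at x = 0, 14 mm wide) lie 14 to 20 mm above the origin. Pinch the bar at the centre, across x: gap in the cross wires y +-28 mm, 40 mm for each finger between bar and rod (open no wider). 320 g.
Things that resemble listed ones, but are neither listed nor needed, are in the scene too. What is shaped like the cup_c but turquoise is not meant.

How it is judged:
By the outcome, as a careful person would: the job done as asked, in the order asked, and still so for the second after the job is handed in, with the robot touching nothing.
It also fails if it takes over 118 s, if anything falls off the work surface, if the arm or the gripper's body presses on something with over 40 N, if the wrist force passes 120 N, or if a joint passes its speed limit or range.

ROBOT

A 6-joint arm with a two-finger parallel gripper is mounted at the origin on the work surface; the furniture and walls round the work are solid. World frame = base frame: x ahead of the robot, y to its left, z up, the work surface at z = 0. Lengths are in m, angles in degrees, forces in N, time in s.
With the tool pointing down it reaches from about 0.35 to 0.875 m from the base axis. Payload 4.2 kg.
Tool frame: the origin (TCP) lies at the very end of the fingers, on their centre line; the grasp point (between the pads) lies 19 mm behind it; x points along the fingers, y is the direction in which the jaws open and shut, and the axes are right-handed (so a half turn about x gives the same grasp; the last joint's range is limited). The gripper opens to 87 mm and grips with 3 to 60 N. Pads are 19 mm wide; open, the fingers measure 117 mm over their backs; the gripper's body (75 mm by 190 mm) begins 51 mm behind the grasp point.
Start: joints at [-51.933, 22.042, 0.453, 0, -68.411, -14.817], TCP at [0.247, -0.574, 0.187] pointing down, gripper open.
Joint ranges: [-179.83, 179.83], [-69.29, 118.12], [-61.27, 80.66], [-181.25, 117.63], [-171.15, -9.14], [-177.46, 177.46]. Speed limits (degrees/s): [159.86, 159.86, 180, 180, 180, 180].

INTERFACE

Orientations are given as a 3x3 rotation matrix whose columns are the frame's x, y, z axes.
In Python, from plant import r gives the robot as it stands.
- The arm moves only by the tool send_rows, never from a script. Its argument "series" is a list of rows, each a list of 2 entries, a list of its own where there are three numbers: the shift along the tool's x, y, z in mm, then the turn, a rotation vector about the tool's x, y, z in rad. A call has exactly 8 rows; each row shifts and turns the commanded pose from where the row before left it, along the tool's axes as they then stand; what a row does not reach is not made up. A row lasts 1/12 s, in which the tool goes at most 41.7 mm and 7.16 degrees, less where a joint would pass 70% of its speed; a pose out of reach is approached as far as the arm can. A call with a gripper value outside its range is refused whole. "jaw" is the opening, from -1 (shut) to 1 (fully open), so that 0 is half open, set as the call begins (left out, the last holds). The fingers move at their own pace and stop on an object; "newtons" is the grip in N (left out, the last holds). Time passes only in rows, so rows that do not move let the fingers close, or fill a call up. It gives the time, the measured TCP pose, the force and the opening at its end, in the units of the state.
- r.sense(): the state, without advancing time (a new reading comes with each control period).
- r.grab_frame(name): name is "scene" or "top" or "wrist"; returns a dict with "color" (480x640x3 uint8, red, green, blue), "mtx" (3x3 intrinsics, pixels), "R" (3x3) and "t" (3): a world point X has camera coordinates R X + t; the wrist camera has in their place "mount" (4x4, takes a point from camera to tool coordinates, whose origin is the TCP and whose axes are the tool frame's). Camera axes: x right, y down, z forward; pixel columns grow to the right and rows downward; lengths in m; the calibration is good to about 2 mm. A picture is of the moment at which its call begins: read the wrist's pose just before it. There is no depth.
- r.job_done(): hands the job in, once; it reports no verdict.
The state is a dict: "t": time; "joint_pos": joint angles; "dq": joint speeds; "joint_torque": joint torques, N m; "position": TCP position; "eef_rot": TCP orientation; "ft_force": force on the tool from outside, world axes, zero at the start; "ft_torque": the same for the moment, N m; "grip_width": finger opening in m.
Only numpy, scipy, OpenCV 4.12 (cv2) and the standard library are available. Lean on these libraries where they do the work, as an engineer would, in place of code of your own. Each camera call takes 0.05 s, during which the arm holds its last target.

## Working session

There is one attempt and no reset: what is moved stays moved. The work goes in short steps, Python scripts to look and compute and a tool call to move; the robot and the scene stay as the last step left them, time stands still between calls to the robot, and variables do not carry over. Pictures are saved under pics/ and viewed, and the job is handed in when it is done.

Besides the shell and the picture viewer there is one more tool, called after "Request:" as name([rows], argument=value, ...), one row to a line, values as JSON. send_rows: Moves the arm, as the interface text tells. Its arguments: {"type":"object","properties":{"series":{"type":"array"},"jaw":{"type":"number"},"newtons":{"type":"number"}},"required":["series"]}

```bash
mkdir -p pics; ls
python3 - <<'E'
from plant import r
import cv2
print(r.sense())
for n in ["scene","top","wrist"]:
    f=r.grab_frame(n); cv2.imwrite(f"pics/{n}0.png",f["color"][:,:,::-1])
    print(n,{k:v.tolist() for k,v in f.items() if k!="color"})
E
```

```text
pics
{'t': 0.0, 'joint_pos': array([-5.19346139e+01,  2.20906835e+01,  3.77895049e-01, -2.75222818e-02,
       -6.84101236e+01, -1.48182827e+01]), 'dq': array([-0.03918371, -0.0181353 , -0.06478477,  0.00589273,  0.05622885,
        0.04201451]), 'joint_torque': array([-4.53357634e-04, -3.90662599e+01,  1.87403977e+01,  4.21992168e+00,
        1.09994930e-02, -2.03876466e-04]), 'position': array([ 0.24643707, -0.57361646,  0.18625143]), 'eef_rot': array([[-9.70978786e-04, -3.94533496e-01,  9.18881046e-01],
       [ 1.96430486e-03,  9.18878954e-01,  3.94534674e-01],
       [-9.99997599e-01,  2.18804730e-03, -1.17227908e-04]]), 'ft_force': array([ 0.58640163, -0.46619418,  0.61227986]), 'ft_torque': array([-0.01318298,  0.00054002,  0.01734792]), 'grip_width': 0.08684425008871233}
scene {'mtx': [[510.2992356922883, 0.0, 313.19246874000055], [0.0, 510.2992356922883, 241.31412457778333], [0.0, 0.0, 1.0]], 'R': [[0.5220157099991541, -0.8526217122384694, 0.02314766367519738], [-0.42447604136899203, -0.2832324607580363, -0.8599996880677672], [0.739810576308415, 0.4391077191219579, -0.509769
[... 212 characters left out ...]
[[0.017959456990828737, -0.9998204059787119, 0.006050924983732034], [-0.9941618491984155, -0.01850114968434349, -0.10630110563274815], [0.1063939636585729, -0.004106488636499077, -0.9943155742761438]], 't': [-0.10476497862569728, 0.4303177845897997, 1.3593417126610419]}
wrist {'mtx': [[341.39694800399326, 0.0, 321.0415989499852], [0.0, 341.39694800399326, 238.51019215033176], [0.0, 0.0, 1.0]], 'mount': [[-0.0007242757991822373, -0.27578182256267686, 0.9612199861470712, -0.1977278580194309], [0.9999993215353586, -0.0010766962366344942, 0.00044458299188542157, 0.00038736267664285506], [0.0009123340338800495, 0.9612196559939995, 0.27578241527948877, -0.07588173875357448], [0.0, 0.0, 0.0, 1.0]]}
```

View pics/scene0.png

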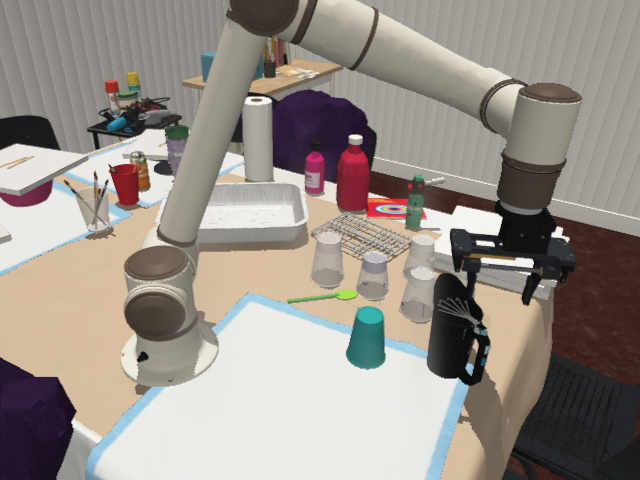

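View pics/top0.png

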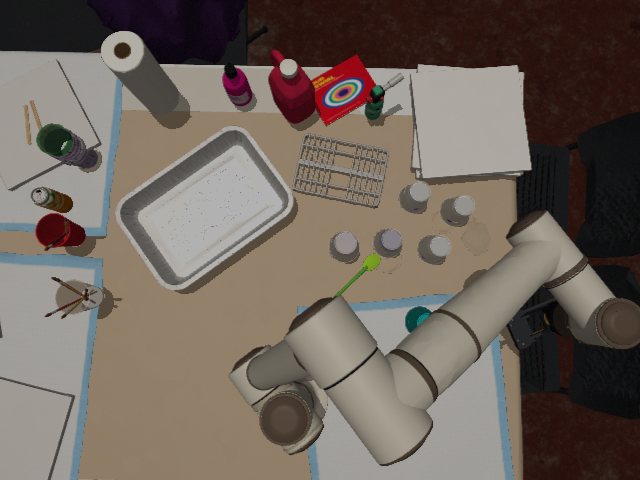

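View pics/wrist0.png

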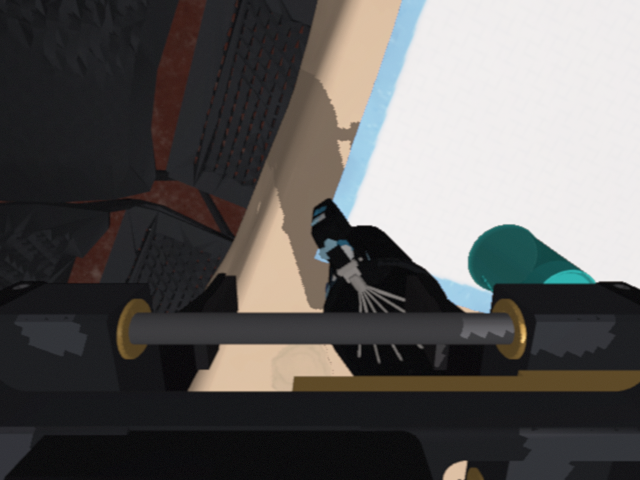

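The top view shows the tray at about (205,208), the rack at (341,171) and five cups at (345,245), (389,242), (435,248), (460,208) and (415,196). I'll zoom in to tell which cup is which.

Run:
```python
import cv2
a=cv2.imread("pics/top0.png")[120:280,280:500]; cv2.imwrite("pics/top0z.png",cv2.resize(a,None,fx=3.6,fy=3.6,interpolation=cv2.INTER_CUBIC))
a=cv2.imread("pics/scene0.png")[210:330,290:460]; cv2.imwrite("pics/scene0z.png",cv2.resize(a,None,fx=4.6,fy=4.6,interpolation=cv2.INTER_CUBIC))
a=cv2.imread("pics/top0.png")[110:300,100:310]; cv2.imwrite("pics/top0t.png",cv2.resize(a,None,fx=3,fy=3,interpolation=cv2.INTER_CUBIC))
```

```text
(no output)
```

View pics/top0z.png

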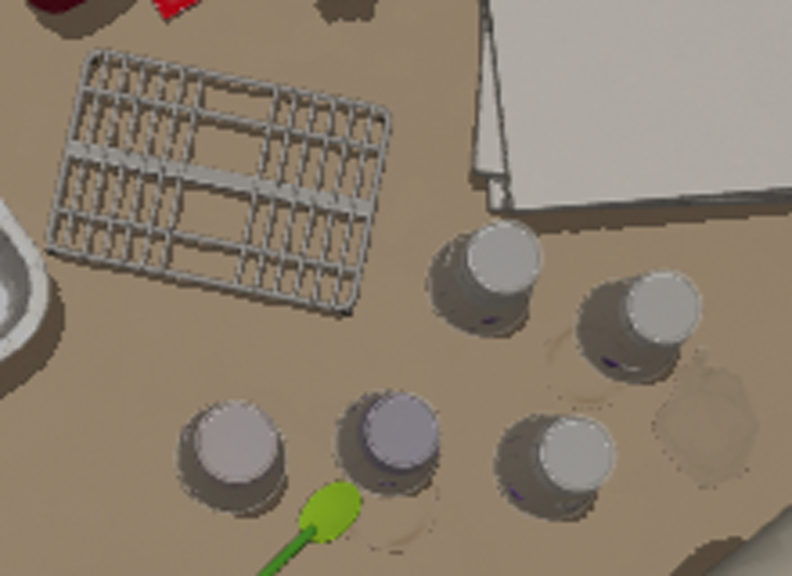

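View pics/scene0z.png

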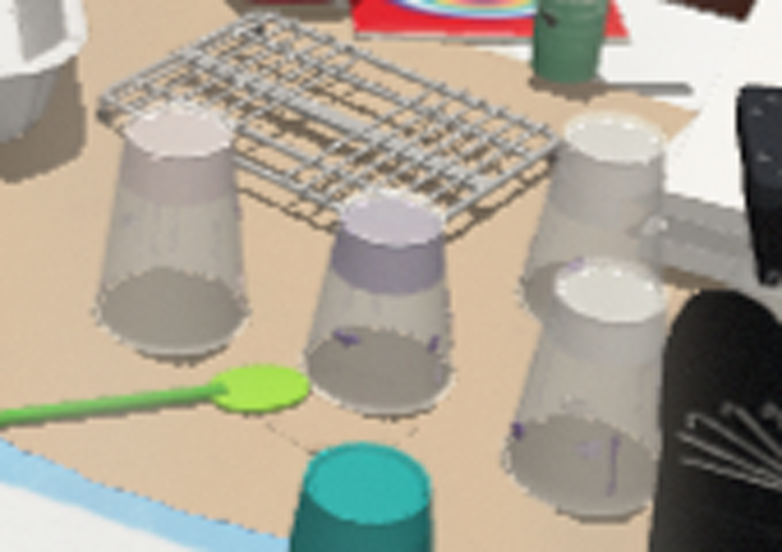

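View pics/top0t.png

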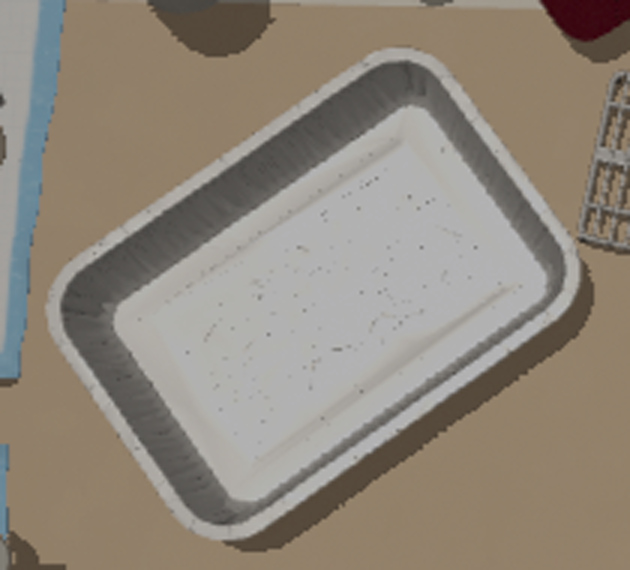

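```bash
cat > h.py <<'E'
import numpy as np, cv2
from plant import r
def ray(f,uv,z):
    uv=np.asarray(uv,float).reshape(-1,2)
    K=f["mtx"];R=np.array(f["R"]);t=np.array(f["t"])
    d=np.c_[uv,np.ones(len(uv))]@np.linalg.inv(K).T@R
    C=-R.T@t
    return (C+d*((z-C[2])/d[:,2])[:,None])
def proj(f,X):
    X=np.asarray(X,float).reshape(-1,3)
    p=(X@np.array(f["R"]).T+f["t"])@np.array(f["mtx"]).T
    return p[:,:2]/p[:,2:]
E
python3 - <<'E'
from h import *
f=r.grab_frame("top");img=f["color"];hsv=cv2.cvtColor(img,cv2.COLOR_RGB2HSV)
vis=img[:,:,::-1].copy()
# cups tops: bright low-sat
for name,(u,v),z in [("c1",(420,191),.11),("c2",(464,205),.11),("c3",(440,246),.11),("short",(391,239),.10),("high",(345,243),.12)]:
    c=img[v-2:v+3,u-2:u+3].reshape(-1,3).mean(0)
    m=(np.abs(img.astype(int)-c).max(2)<22).astype(np.uint8)
    w=np.zeros_like(m);cv2.circle(w,(u,v),14,1,-1);m&=w
    m=cv2.morphologyEx(m,cv2.MORPH_OPEN,np.ones((3,3)))
    cs=max(cv2.findContours(m,0,1)[0],key=cv2.contourArea)
    (cx,cy),(a,b),_=cv2.fitEllipse(cv2.convexHull(cs))
    X=ray(f,(cx,cy),z)[0]; print(name,round(cx,1),round(cy,1),round(a,1),round(b,1),X.round(4),np.hypot(*X[:2]).round(3), "exp diam px",56/1000*495/( (np.array(f['R'])@X+f['t'])[2]))
    cv2.ellipse(vis,((cx,cy),(a,b),_),(0,0,255),1)
def rect(m,box,z,close):
    w=np.zeros_like(m);x0,y0,x1,y1=box;w[y0:y1,x0:x1]=1;m=m&w
    m=cv2.morphologyEx(m,cv2.MORPH_CLOSE,np.ones((close,close)))
    cs=max(cv2.findContours(m,0,1)[0],key=cv2.contourArea).reshape(-1,2)
    P=ray(f,cs,z)[:,:2].astype(np.float32)*1000
    R=cv2.minAreaRect(P); print("rect",R,"corners",cv2.boxPoints(R).round(0).tolist())
    cv2.polylines(vis,[np.int32(cs)],True,(0,255,0),1)
    bx=np.c_[cv2.boxPoints(R)/1000,np.full(4,z)]
    cv2.polylines(vis,[np.int32(proj(f,bx).round())],True,(255,0,0),1)
low=((hsv[:,:,1]<45)&(hsv[:,:,2]>95)).astype(np.uint8)
rect(low,(110,115,296,295),.069,9)
rect(((hsv[:,:,1]<60)).astype(np.uint8),(290,128,392,212),.017,7)
a=vis[110:300,100:480];cv2.imwrite("pics/v1.png",cv2.resize(a,None,fx=2.1,fy=2.1,interpolation=cv2.INTER_NEAREST))
E
```

```text
c1 419.7 191.1 18.7 20.6 [ 0.5616 -0.3349  0.11  ] 0.654 exp diam px 21.142621082995465
c2 464.5 204.5 20.1 20.8 [ 0.5279 -0.4533  0.11  ] 0.696 exp diam px 21.192807439913643
c3 440.3 245.7 19.5 21.0 [ 0.4174 -0.3887  0.11  ] 0.57 exp diam px 21.389385929753857
short 391.6 238.8 19.2 20.4 [ 0.4344 -0.2626  0.1   ] 0.508 exp diam px 21.205486493012074
high 345.5 242.2 21.5 22.3 [ 0.4211 -0.1403  0.12  ] 0.444 exp diam px 21.565278000071668
rect ((529.0961303710938, 227.57791137695312), (304.9601745605469, 471.18145751953125), 37.023502349853516) corners [[265.0, 324.0], [549.0, -52.0], [793.0, 131.0], [509.0, 507.0]]
rect ((610.8212280273438, -119.73600769042969), (255.7843475341797, 232.05133056640625), 79.50955963134766) corners [[473.0, -224.0], [702.0, -267.0], [748.0, -15.0], [520.0, 27.0]]
```

View pics/v1.png

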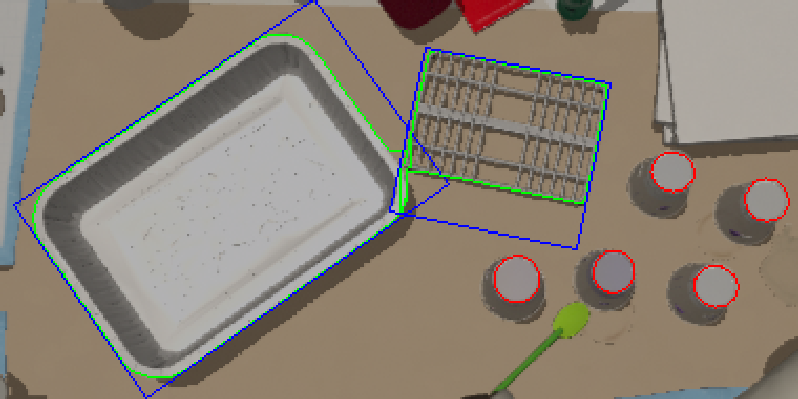

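Run:
```python
from h import *
f=r.grab_frame("top");img=f["color"];hsv=cv2.cvtColor(img,cv2.COLOR_RGB2HSV)
vis=img[:,:,::-1].copy()
def rect(m,poly,z,close):
    w=np.zeros_like(m);cv2.fillPoly(w,[np.int32(poly)],1);m=m&w
    m=cv2.morphologyEx(m,cv2.MORPH_CLOSE,np.ones((close,close)))
    cs=max(cv2.findContours(m,0,1)[0],key=cv2.contourArea).reshape(-1,2)
    P=ray(f,cs,z)[:,:2].astype(np.float32)*1000
    R=cv2.minAreaRect(P); print("rect",R,"corners",cv2.boxPoints(R).round(0).tolist())
    cv2.polylines(vis,[np.int32(cs)],True,(0,255,0),1)
    bx=np.c_[cv2.boxPoints(R)/1000,np.full(4,z)]
    cv2.polylines(vis,[np.int32(proj(f,bx).round())],True,(255,0,0),1)
low=((hsv[:,:,1]<45)&(hsv[:,:,2]>95)).astype(np.uint8)
rect(low,[(112,205),(235,118),(297,198),(294,212),(170,295)],.069,9)
rect(((hsv[:,:,1]<60)).astype(np.uint8),[(300,128),(394,146),(382,212),(289,193)],.017,7)
a=vis[110:300,100:480];cv2.imwrite("pics/v2.png",cv2.resize(a,None,fx=2.1,fy=2.1,interpolation=cv2.INTER_NEAREST))
```

```text
rect ((519.656494140625, 239.78878784179688), (304.75048828125, 425.528564453125), 37.17312240600586) corners [[270.0, 317.0], [527.0, -22.0], [770.0, 162.0], [513.0, 501.0]]
rect ((634.9026489257812, -123.6983642578125), (256.76116943359375, 183.25076293945312), 79.50957489013672) corners [[521.0, -233.0], [702.0, -267.0], [748.0, -14.0], [568.0, 19.0]]
```

View pics/v2.png

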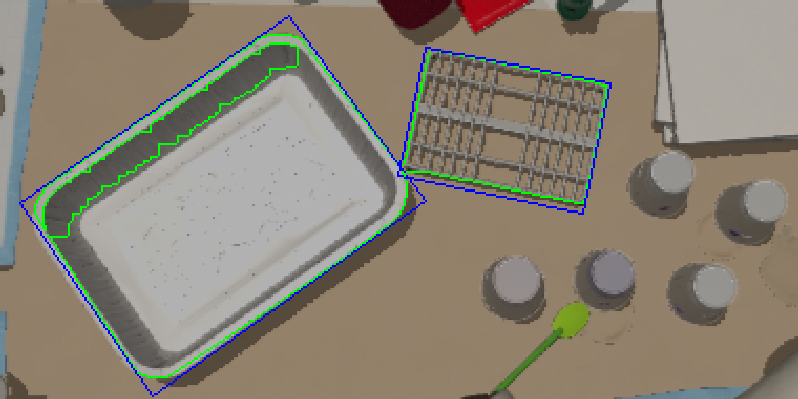

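```bash
cat >> h.py <<'E'
from scipy.ndimage import map_coordinates
def edges(f,c,ang,L,z,thr,vis=None,span=.7,s0=.02,s1=.025,frac=None):
    """for each side of rect with size L (x,y), walk from outside inwards on saturation; return lines offsets"""
    sat=cv2.cvtColor(f["color"],cv2.COLOR_RGB2HSV)[:,:,1].astype(float)
    ex=np.array([np.cos(ang),np.sin(ang)]);ey=np.array([-ex[1],ex[0]])
    out=[]
    for n,t,hn,ht in [(ex,ey,L[0]/2,L[1]/2),(-ex,ey,L[0]/2,L[1]/2),(ey,ex,L[1]/2,L[0]/2),(-ey,ex,L[1]/2,L[0]/2)]:
        pts=[]
        for a in np.linspace(-span,span,41)*ht:
            d=np.arange(hn+s0,hn-s1,-.0005)
            P=np.c_[c+np.outer(d,n)+a*t,np.full(len(d),z)]
            uv=proj(f,P); s=map_coordinates(sat,[uv[:,1],uv[:,0]],order=1)
            w=np.where(s<thr)[0]
            if len(w) and w[0]>3:
                pts.append(P[w[0],:2]); 
                if vis is not None: cv2.circle(vis,tuple(np.int32(uv[w[0]].round())),0,(0,0,255),-1)
        pts=np.array(pts); off=(pts-c)@n; tt=(pts-c)@t
        med=np.median(off);k=np.abs(off-med)<.012
        p=np.polyfit(tt[k],off[k],1);
        k2=k&(np.abs(off-np.polyval(p,tt))<.003);p=np.polyfit(tt[k2],off[k2],1)
        out.append((p[1],np.degrees(np.arctan(p[0])),k2.sum()))
    return out,ex,ey
E
python3 - <<'E'
from h import *
f=r.grab_frame("top");vis=f["color"][:,:,::-1].copy()
for nm,c,a,L,z,thr,kw in [("tray",np.array([.52,.24]),np.radians(37.17),(.305,.434),.069,50,{}),("rack",np.array([.640,-.121]),np.radians(-10.5),(.170,.250),.017,62,dict(s0=.012,s1=.015))]:
    for i in range(2):
        o,ex,ey=edges(f,c,a,L,z,thr,vis,**kw)
        print(nm,[(round(x*1000,1),round(b,2),n) for x,b,n in o])
        # signs: angle for +ex side: slope d off/dt -> rotation -slope ; -ex:+ ; ey: + ; -ey: -
        rot=np.mean([-o[0][1],o[1][1],o[2][1],-o[3][1]])
        c=c+ex*(o[0][0]-o[1][0])/2+ey*(o[2][0]-o[3][0])/2; a=a+np.radians(rot)
        print(c.round(4),np.degrees(a).round(2),o[0][0]+o[1][0],o[2][0]+o[3][0])
a=vis[110:300,100:420];cv2.imwrite("pics/v3.png",cv2.resize(a,None,fx=2.5,fy=2.5,interpolation=cv2.INTER_NEAREST))
E
```

```text
tray [(np.float64(151.8), np.float64(0.17), np.int64(41)), (np.float64(152.6), np.float64(-0.1), np.int64(41)), (np.float64(219.8), np.float64(-0.21), np.int64(41)), (np.float64(213.7), np.float64(-0.22), np.int64(36))]
[0.5178 0.2422] 37.1 0.3044268292682925 0.43348023197413427
tray [(np.float64(152.2), np.float64(0.15), np.int64(41)), (np.float64(152.2), np.float64(-0.08), np.int64(41)), (np.float64(216.7), np.float64(-0.12), np.int64(41)), (np.float64(216.7), np.float64(-0.25), np.int64(36))]
[0.5178 0.2422] 37.08 0.3044146341463413 0.4334432045285702
rack [(np.float64(87.8), np.float64(0.21), np.int64(41)), (np.float64(84.3), np.float64(-0.2), np.int64(41)), (np.float64(120.4), np.float64(-0.18), np.int64(41)), (np.float64(132.1), np.float64(0.16), np.int64(41))]
[ 0.6406 -0.1271] -10.69 0.17209756097560974 0.25249999999999995
rack [(np.float64(86.1), np.float64(-0.02), np.int64(41)), (np.float64(86.1), np.float64(-0.0), np.int64(41)), (np.float64(126.3), np.float64(0.03), np.int64(41)), (np.float64(126.2), np.float64(-0.04), np.int64(41))]
[ 0.6406 -0.1271] -10.67 0.17218292682926822 0.25248780487804867
```

View pics/v3.png

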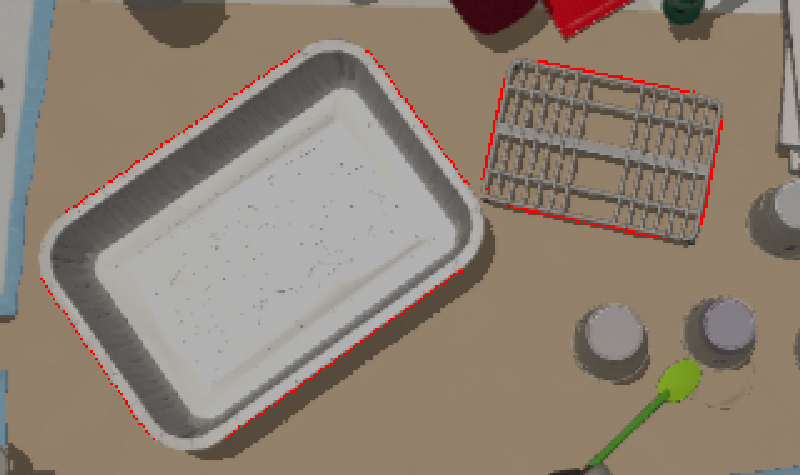

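```bash
cat >> h.py <<'E'
from scipy.spatial.transform import Rotation as Ro
def Rd(yaw):
    a=np.radians(yaw);c,s=np.cos(a),np.sin(a)
    return np.c_[[0,0,-1],[c,s,0],[s,-c,0]]
def go(p,yaw=None):
    s=r.sense();R=s["eef_rot"]
    y=np.degrees(np.arctan2(R[1,1],R[0,1]))
    print("t %.2f pos %s yaw %.2f w %.4f F %s j %s"%(s["t"],s["position"].round(4),y,s["grip_width"],s["ft_force"].round(1),s["joint_pos"].round(0)))
    if p is not None:
        print("tool shift mm",(R.T@(np.array(p)-s["position"])*1000).round(1))
    if yaw is not None: print("turn rad",Ro.from_matrix(R.T@Rd(yaw)).as_rotvec().round(4))
tc=np.array([.5178,.2422]);ta=np.radians(37.08);ex=np.array([np.cos(ta),np.sin(ta)]);ey=np.array([-ex[1],ex[0]])
def T(x,y,z): return np.r_[tc+ex*x/1000+ey*y/1000,z]
E
python3 - <<'E'
from h import *
go([.4174,-.3887,.18],113.2)
for q in [(52,85),(-52,85),(0,-85)]:print(T(*q,.1))
E
```

```text
t 0.30 pos [ 0.2467 -0.574   0.187 ] yaw 113.25 w 0.0871 F [-0.8  1.4  0.7] j [-52.  22.   0.  -0. -68. -15.]
tool shift mm [  7.  102.9 230. ]
turn rad [ 0.0009 -0.0001 -0.0007]
[0.5080363  0.34136486 0.1       ]
[0.42506568 0.27866019 0.1       ]
[0.56904901 0.17438747 0.1       ]
```

Request:
send_rows([
  [[-35,0,0],[0,0,0]],
  [[0,15,33],[0,0,0]],
  [[0,15,33],[0,0,0]],
  [[0,15,33],[0,0,0]],
  [[0,15,33],[0,0,0]],
  [[15,15,33],[0,0,0]],
  [[20,14,33],[0,0,0]],
  [[20,14,32],[0,0,0]],
], jaw=1, newtons=8)

```text
t: 0.97
position: [0.4188, -0.3875, 0.1675]
eef_rot: [[0.002, -0.395, 0.919], [-0.001, 0.919, 0.395], [-1.0, -0.002, 0.002]]
ft_force: [-0.4, -0.7, -1.3]
grip_width: 0.087
```

Run:
```python
from h import *
go([.4174,-.3887,.071],113.2)
f=r.grab_frame("top");cv2.imwrite("pics/t2.png",f["color"][120:290,330:530,::-1].repeat(3,0).repeat(3,1))
f=r.grab_frame("wrist");cv2.imwrite("pics/w2.png",f["color"][:,:,::-1])
```

```text
t 0.97 pos [ 0.4188 -0.3875  0.1675] yaw 113.25 w 0.0870 F [-0.4 -0.7 -1.3] j [-27.  18.  -9.  -0. -63. -40.]
tool shift mm [96.5 -0.4 -1.9]
turn rad [0.0009 0.0016 0.0018]
```

View pics/w2.png

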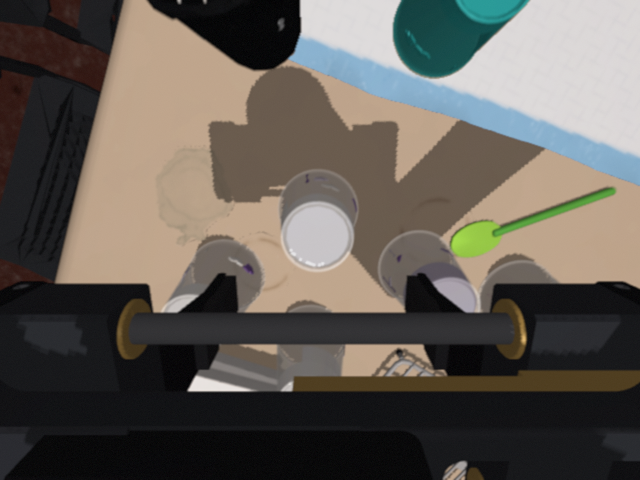

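Request:
send_rows([
  [[20,0,-2],[0,0,0]],
  [[25,0,0],[0,0,0]],
  [[22,0,0],[0,0,0]],
  [[18,0,0],[0,0,0]],
  [[11,0,0],[0,0,0]],
  [[0,0,0],[0,0,0]],
  [[0,0,0],[0,0,0]],
  [[0,0,0],[0,0,0]],
])

```text
t: 1.73
position: [0.4162, -0.3904, 0.0725]
eef_rot: [[0.002, -0.395, 0.919], [-0.001, 0.919, 0.395], [-1.0, -0.002, 0.001]]
ft_force: [0.4, -0.1, -1.1]
grip_width: 0.0871
```

Request:
send_rows([
  [[0,0,0],[0,0,0]],
  [[0,0,0],[0,0,0]],
  [[0,0,0],[0,0,0]],
  [[0,0,0],[0,0,0]],
  [[0,0,0],[0,0,0]],
  [[0,0,0],[0,0,0]],
  [[0,0,0],[0,0,0]],
  [[0,0,0],[0,0,0]],
], jaw=-0.2, newtons=8)

```text
t: 2.4
position: [0.4155, -0.3895, 0.0715]
eef_rot: [[-0.0, -0.395, 0.919], [0.0, 0.919, 0.395], [-1.0, 0.0, -0.0]]
ft_force: [-0.8, 0.9, 1.7]
grip_width: 0.0557
```

Run:
```python
from h import *
go(T(52,85,.25),113.2)
f=r.grab_frame("wrist");cv2.imwrite("pics/w3.png",f["color"][:,:,::-1])
```

```text
t 2.40 pos [ 0.4155 -0.3895  0.0715] yaw 113.26 w 0.0557 F [-0.8  0.9  1.7] j [-27.  23. -16.   0. -51. -40.]
tool shift mm [-178.5  635.   373.6]
turn rad [ 0.001  -0.0001 -0.0001]
```

View pics/w3.png

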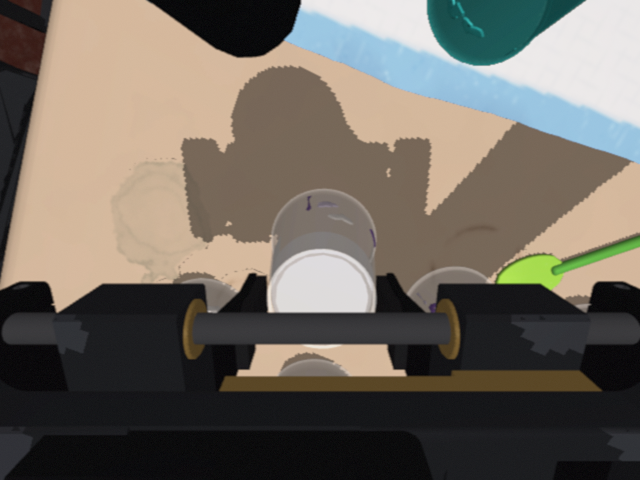

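Request:
send_rows([
  [[0,0,0],[0,0,0]],
  [[0,0,0],[0,0,0]],
  [[0,0,0],[0,0,0]],
  [[0,0,0],[0,0,0]],
  [[0,0,0],[0,0,0]],
  [[0,0,0],[0,0,0]],
  [[0,0,0],[0,0,0]],
  [[0,0,0],[0,0,0]],
])

```text
t: 3.12
position: [0.4156, -0.3896, 0.0715]
eef_rot: [[0.0, -0.395, 0.919], [0.0, 0.919, 0.395], [-1.0, -0.0, 0.0]]
ft_force: [-0.4, 2.0, 3.4]
grip_width: 0.0556
```

Run:
```python
from h import *
go(T(52,85,.25),113.2)
f=r.grab_frame("wrist");cv2.imwrite("pics/w4.png",f["color"][150:400,120:520,::-1].repeat(2,0).repeat(2,1))
f=r.grab_frame("scene");cv2.imwrite("pics/s4.png",f["color"][180:350,330:530,::-1].repeat(3,0).repeat(3,1))
```

```text
t 3.12 pos [ 0.4156 -0.3896  0.0715] yaw 113.25 w 0.0556 F [-0.4  2.   3.4] j [-27.  23. -16.  -0. -51. -40.]
tool shift mm [-178.5  635.1  373.5]
turn rad [0.0009 0.     0.    ]
```

View pics/w4.png

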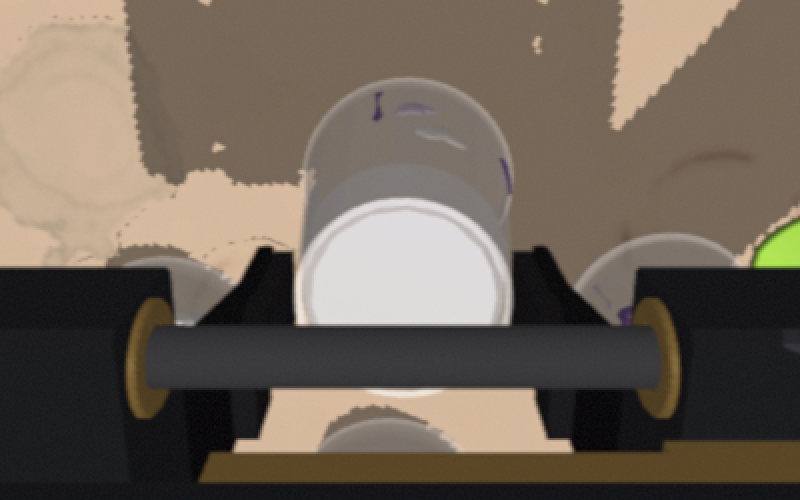

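View pics/s4.png

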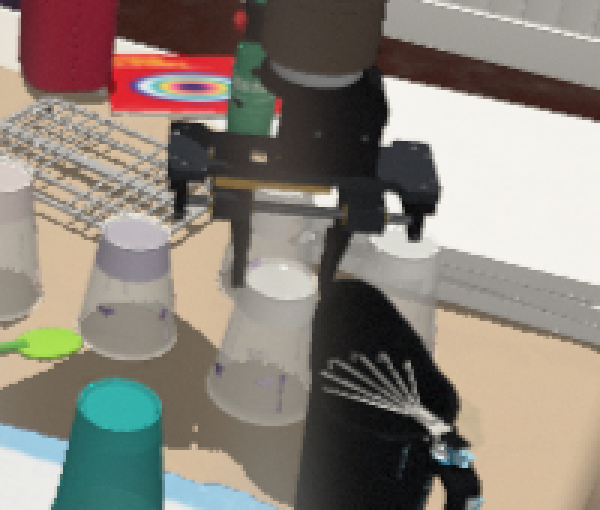

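```bash
cat >> h.py <<'E'
def wcam():
    s=r.sense();f=r.grab_frame("wrist");M=np.array(f["mount"])
    Rw=s["eef_rot"]@M[:3,:3];tw=s["eef_rot"]@M[:3,3]+s["position"]
    return dict(color=f["color"],mtx=np.array(f["mtx"]),R=Rw.T,t=-Rw.T@tw)
E
python3 - <<'E'
from h import *
f=wcam();img=f["color"]
# ellipse of closed end: left 270,right 375, top v~249, bottom ~347
for uv in [(322,298),(322,249),(322,347),(270,297),(375,297)]: print(uv,ray(f,uv,.11)[0].round(4))
print(proj(f,[r.sense()["position"]+[0,0,.019],[.4174,-.3887,.11]]))
s=r.grab_frame("scene");print(proj(s,[[.4174,-.3887,.11],[.4156,-.3896,.0715]]))
E
```

```text
(322, 298) [ 0.4165 -0.3882  0.11  ]
(322, 249) [ 0.3923 -0.3985  0.11  ]
(322, 347) [ 0.4428 -0.3769  0.11  ]
(270, 297) [ 0.4264 -0.4128  0.11  ]
(375, 297) [ 0.4053 -0.3635  0.11  ]
[[320.19969154 280.45344134]
 [320.34555288 299.16962586]]
[[423.71587117 273.2800736 ]
 [421.5766063  287.5735479 ]]
```

Request:
send_rows([
  [[-5,0,0],[0,0,0]],
  [[-10,0,0],[0,0,0]],
  [[-15,0,0],[0,0,0]],
  [[-20,0,0],[0,0,0]],
  [[-20,0,0],[0,0,0]],
  [[-25,0,0],[0,0,0]],
  [[-25,0,0],[0,0,0]],
  [[-25,0,0],[0,0,0]],
], newtons=12)

```text
t: 3.98
position: [0.4155, -0.3897, 0.2182]
eef_rot: [[0.001, -0.395, 0.919], [-0.001, 0.919, 0.395], [-1.0, -0.001, 0.0]]
ft_force: [0.6, -0.0, -0.2]
grip_width: 0.0556
```

Run:
```python
from h import *
go(T(52,85,.25),113.2)
f=r.grab_frame("scene");cv2.imwrite("pics/s5.png",f["color"][130:350,330:580,::-1].repeat(2,0).repeat(2,1))
```

```text
t 3.98 pos [ 0.4155 -0.3897  0.2182] yaw 113.25 w 0.0556 F [ 0.6 -0.  -0.2] j [-27.  15.  -5.   0. -70. -40.]
tool shift mm [-32.1 635.1 373.6]
turn rad [0.0008 0.0004 0.0008]
```

View pics/s5.png

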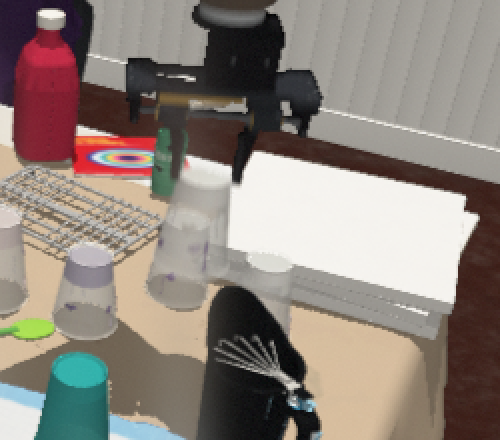

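Run:
```python
from h import *
s=r.sense();p=s["position"];y=s["eef_rot"][:,1];f=r.grab_frame("scene")
for q in [p+y*.03,p-y*.03,p,p+[0,0,.0385]]: print(q.round(3),(proj(f,q)[0]-[330,130])*2)
w=wcam();cv2.imwrite("pics/w5.png",w["color"][:,:,::-1]);print(proj(w,[p+[0,0,.0385],p,p+y*.028,p-y*.028,p+[0,0,.0385]+.028*s["eef_rot"][:,2],p+[0,0,.0385]-.028*s["eef_rot"][:,2]]))
```

```text
[ 0.406 -0.364  0.224] [176.50363698 197.27448288]
[ 0.43  -0.42   0.225] [233.05778551 201.73594032]
[ 0.418 -0.392  0.224] [204.69125999 199.49815495]
[ 0.418 -0.392  0.263] [209.85706572 167.83150399]
[[318.6936383  297.40778899]
 [319.67961413 269.3010084 ]
 [365.4398906  269.21539766]
 [273.90289566 269.3866499 ]
 [318.86456302 346.00784234]
 [318.50660055 244.22621792]]
```

View pics/w5.png

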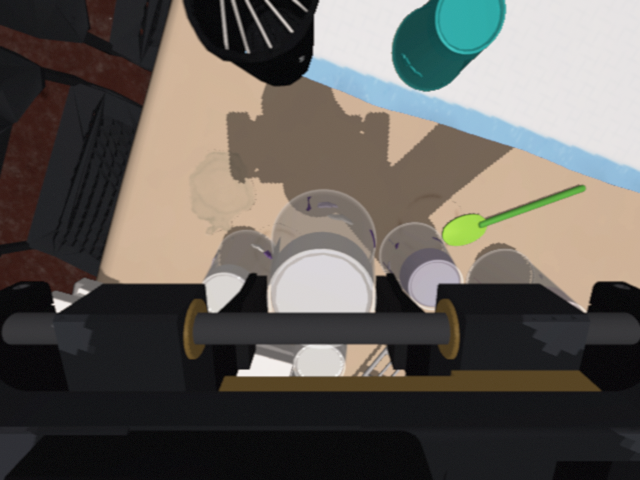

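Request:
send_rows([
  [[-8,15,9],[0,0,0]],
  [[-8,28,17],[0,0,0]],
  [[-6,33,20],[0,0,0]],
  [[0,34,20],[0,0,0]],
  [[0,34,20],[0,0,0]],
  [[0,34,20],[0,0,0]],
  [[0,34,20],[0,0,0]],
  [[0,34,20],[0,0,0]],
])

```text
t: 4.8
position: [0.4517, -0.1041, 0.2377]
eef_rot: [[-0.001, -0.394, 0.919], [0.0, 0.919, 0.394], [-1.0, 0.001, -0.001]]
ft_force: [1.3, 0.2, 0.1]
grip_width: 0.0556
```

Request:
send_rows([
  [[0,34,20],[0,0,0]],
  [[0,34,20],[0,0,0]],
  [[0,34,20],[0,0,0]],
  [[0,34,20],[0,0,0]],
  [[0,34,20],[0,0,0]],
  [[0,34,20],[0,0,0]],
  [[0,34,20],[0,0,0]],
  [[0,34,20],[0,0,0]],
])

```text
t: 5.47
position: [0.4915, 0.2089, 0.2375]
eef_rot: [[-0.001, -0.395, 0.919], [-0.001, 0.919, 0.395], [-1.0, -0.0, -0.002]]
ft_force: [0.2, -0.0, 0.4]
grip_width: 0.0554
```

Run:
```python
from h import *
go(T(52,85,.18),113.2)
```

```text
t 5.47 pos [0.4915 0.2089 0.2375] yaw 113.27 w 0.0554 F [ 0.2 -0.   0.4] j [  40.   11.   -7.   -0.  -71. -107.]
tool shift mm [ 57.4 115.2  67.7]
turn rad [ 0.0012 -0.0016  0.0001]
```

Request:
send_rows([
  [[0,33,19],[0,0,0]],
  [[0,32,19],[0,0,0]],
  [[5,28,17],[0,0,0]],
  [[10,22,13],[0,0,0]],
  [[20,0,0],[0,0,0]],
  [[22,0,0],[0,0,0]],
  [[20,0,0],[0,0,0]],
  [[15,0,0],[0,0,0]],
])

```text
t: 6.13
position: [0.5079, 0.3389, 0.143]
eef_rot: [[-0.004, -0.395, 0.919], [-0.003, 0.919, 0.395], [-1.0, -0.001, -0.005]]
ft_force: [0.1, -0.1, 1.2]
grip_width: 0.0557
```

Run:
```python
from h import *
go(T(52,85,.073),113.2)
```

```text
t 6.13 pos [0.5079 0.3389 0.143 ] yaw 113.25 w 0.0557 F [ 0.1 -0.1  1.2] j [  49.   23.   -5.   -0.  -62. -116.]
tool shift mm [70.   2.3  1.5]
turn rad [ 0.0009 -0.0047  0.0013]
```

Request:
send_rows([
  [[15,2,1],[0,0,0]],
  [[20,0,0],[0,0,0]],
  [[15,0,0],[0,0,0]],
  [[10,0,0],[0,0,0]],
  [[6,0,0],[0,0,0]],
  [[2,0,0],[0,0,0]],
  [[0,0,0],[0,0,0]],
  [[0,0,0],[0,0,0]],
])

```text
t: 6.8
position: [0.5099, 0.3423, 0.0791]
eef_rot: [[0.001, -0.395, 0.919], [0.001, 0.919, 0.395], [-1.0, 0.0, 0.001]]
ft_force: [-0.5, 0.0, -0.5]
grip_width: 0.0551
```

Run:
```python
from h import *
go(T(52,85,.0735),113.2)
```

```text
t 6.80 pos [0.5099 0.3423 0.0791] yaw 113.26 w 0.0551 F [-0.5  0.  -0.5] j [  49.   26.   -9.    0.  -54. -116.]
tool shift mm [ 5.6 -0.1 -2.1]
turn rad [ 0.0011  0.0014 -0.0004]
```

Request:
send_rows([
  [[2,0,-2],[0,0,0]],
  [[2,0,0],[0,0,0]],
  [[1.5,0,0],[0,0,0]],
  [[0,0,0],[0,0,0]],
  [[0,0,0],[0,0,0]],
  [[0,0,0],[0,0,0]],
  [[0,0,0],[0,0,0]],
  [[0,0,0],[0,0,0]],
])

```text
t: 7.47
position: [0.508, 0.3416, 0.0736]
eef_rot: [[0.001, -0.395, 0.919], [0.001, 0.919, 0.395], [-1.0, 0.0, 0.002]]
ft_force: [-1.9, 0.9, 5.7]
grip_width: 0.0555
```

Request:
send_rows([
  [[0,0,0],[0,0,0]],
  [[0,0,0],[0,0,0]],
  [[0,0,0],[0,0,0]],
  [[0,0,0],[0,0,0]],
  [[0,0,0],[0,0,0]],
  [[0,0,0],[0,0,0]],
  [[0,0,0],[0,0,0]],
  [[0,0,0],[0,0,0]],
], jaw=1)

```text
t: 8.13
position: [0.5075, 0.341, 0.0727]
eef_rot: [[-0.0, -0.395, 0.919], [-0.0, 0.919, 0.395], [-1.0, -0.0, -0.0]]
ft_force: [0.6, 0.5, 0.1]
grip_width: 0.0867
```

Request:
send_rows([
  [[-15,0,0],[0,0,0]],
  [[-25,0,0],[0,0,0]],
  [[-30,0,0],[0,0,0]],
  [[-30,-15,-9],[0,0,0]],
  [[-15,-30,-17],[0,0,0]],
  [[0,-34,-20],[0,0,0]],
  [[0,-34,-20],[0,0,0]],
  [[0,-34,-20],[0,0,0]],
])

```text
t: 8.8
position: [0.4861, 0.1707, 0.1883]
eef_rot: [[0.001, -0.396, 0.918], [0.001, 0.918, 0.396], [-1.0, 0.0, 0.001]]
ft_force: [0.0, -0.5, -0.3]
grip_width: 0.0872
```

Run:
```python
from h import *
go([.5616,-.3349,.19],113.2)
f=wcam();cv2.imwrite("pics/w6.png",f["color"][:,:,::-1])
```

```text
t 8.80 pos [0.4861 0.1707 0.1883] yaw 113.30 w 0.0872 F [ 0.  -0.5 -0.3] j [  37.   11.  -15.   -0.  -64. -104.]
tool shift mm [  -2.  -494.2 -130.6]
turn rad [ 0.0017  0.0011 -0.0004]
```

View pics/w6.png

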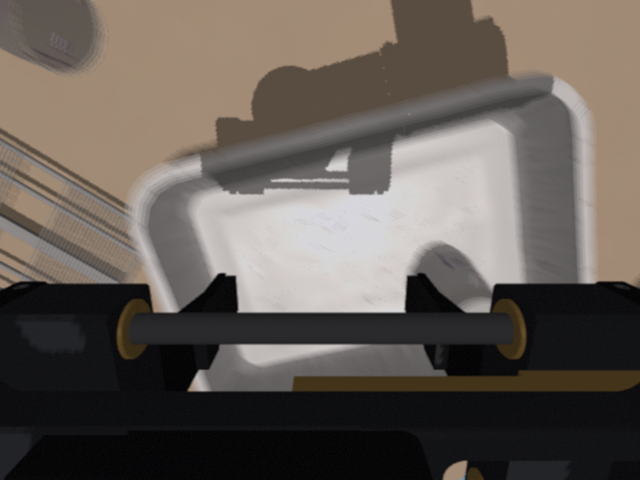

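Cup 1 is standing in the tray at about (455,275) in the wrist view. Next is the cup at (0.562, -0.335).

Request:
send_rows([
  [[0,-38,-10],[0,0,0]],
  [[0,-38,-10],[0,0,0]],
  [[0,-38,-10],[0,0,0]],
  [[0,-38,-10],[0,0,0]],
  [[0,-38,-10],[0,0,0]],
  [[0,-38,-10],[0,0,0]],
  [[0,-38,-10],[0,0,0]],
  [[0,-38,-10],[0,0,0]],
])

```text
t: 9.52
position: [0.5331, -0.1407, 0.1881]
eef_rot: [[0.001, -0.395, 0.919], [0.0, 0.919, 0.395], [-1.0, -0.0, 0.001]]
ft_force: [0.3, 0.1, -0.1]
grip_width: 0.0866
```

Request:
send_rows([
  [[0,-38,-10],[0,0,0]],
  [[0,-38,-10],[0,0,0]],
  [[0,-38,-10],[0,0,0]],
  [[0,-38,-10],[0,0,0]],
  [[5,-28,-8],[0,0,0]],
  [[10,-10,-3],[0,0,0]],
  [[10,0,0],[0,0,0]],
  [[0,0,0],[0,0,0]],
])

```text
t: 10.18
position: [0.5593, -0.3326, 0.1593]
eef_rot: [[-0.006, -0.393, 0.919], [0.003, 0.919, 0.393], [-1.0, 0.005, -0.004]]
ft_force: [0.1, 0.2, -0.2]
grip_width: 0.0874
```

Run:
```python
from h import *
go([.5616,-.3349,.0715],113.2)
f=wcam();cv2.imwrite("pics/w7.png",f["color"][:,:,::-1]);print(proj(f,[.5616,-.3349,.11]))
```

```text
t 10.18 pos [ 0.5593 -0.3326  0.1593] yaw 113.16 w 0.0874 F [ 0.1  0.2 -0.2] j [-17.  26.   2.  -0. -67. -50.]
tool shift mm [87.7 -3.5  1.5]
turn rad [-0.0007 -0.0038 -0.0052]
[[316.04998964 246.63466561]]
```

View pics/w7.png

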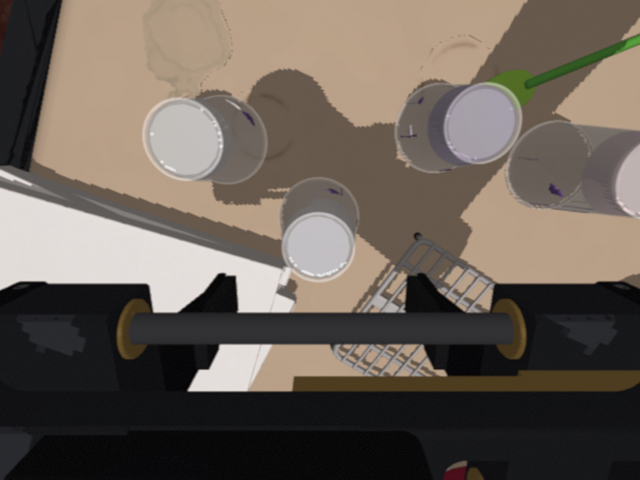

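Run:
```python
from h import *
f=wcam();t=r.grab_frame("top")
s=r.sense();y=s["eef_rot"][:,1];z=s["eef_rot"][:,2]
c=np.array([.5616,-.3349,.0715])
for a,b in [(-.0435,.0),(-.0585,.012),(-.0585,-.012)]:
    q=c+a*y+b*z; print(q.round(3),proj(f,q).round(0),proj(t,q).round(0))
for h in (.03,.06,.08): print(h,ray(f,[(290,282),(180,222),(20,170)],h).round(3).tolist(), ray(t,[(412,175),(440,179),(528,172)],h).round(3).tolist())
```

```text
[ 0.579 -0.375  0.072] [[267. 232.]] [[432. 188.]]
[ 0.596 -0.384  0.072] [[250. 246.]] [[435. 182.]]
[ 0.574 -0.393  0.072] [[248. 219.]] [[438. 190.]]
0.03 [[0.632, -0.335, 0.03], [0.615, -0.459, 0.03], [0.626, -0.612, 0.03]] [[0.625, -0.329, 0.03], [0.615, -0.408, 0.03], [0.64, -0.657, 0.03]]
0.06 [[0.619, -0.338, 0.06], [0.604, -0.45, 0.06], [0.614, -0.589, 0.06]] [[0.617, -0.323, 0.06], [0.607, -0.401, 0.06], [0.632, -0.644, 0.06]]
0.08 [[0.611, -0.339, 0.08], [0.596, -0.444, 0.08], [0.605, -0.574, 0.08]] [[0.612, -0.32, 0.08], [0.603, -0.396, 0.08], [0.627, -0.636, 0.08]]
```

Request:
send_rows([
  [[15,-3,1],[0,0,0]],
  [[22,0,0],[0,0,0]],
  [[20,0,0],[0,0,0]],
  [[17,0,0],[0,0,0]],
  [[10,0,0],[0,0,0]],
  [[3.5,0,0],[0,0,0]],
  [[0,0,0],[0,0,0]],
  [[0,0,0],[0,0,0]],
])

```text
t: 11.0
position: [0.5643, -0.3358, 0.0767]
eef_rot: [[0.002, -0.396, 0.918], [-0.001, 0.918, 0.396], [-1.0, -0.002, 0.001]]
ft_force: [-0.0, 0.6, 1.1]
grip_width: 0.087
```

Request:
send_rows([
  [[0,0,0],[0,0,0]],
  [[0,0,0],[0,0,0]],
  [[0,0,0],[0,0,0]],
  [[0,0,0],[0,0,0]],
  [[0,0,0],[0,0,0]],
  [[0,0,0],[0,0,0]],
  [[0,0,0],[0,0,0]],
  [[0,0,0],[0,0,0]],
], jaw=-0.2, newtons=12)

```text
t: 11.67
position: [0.5634, -0.3359, 0.0754]
eef_rot: [[0.0, -0.395, 0.919], [-0.0, 0.919, 0.395], [-1.0, -0.0, 0.0]]
ft_force: [-0.5, -0.2, -0.0]
grip_width: 0.0415
```

Request:
send_rows([
  [[-5,0,0],[0,0,0]],
  [[-10,0,0],[0,0,0]],
  [[-15,0,0],[0,0,0]],
  [[-25,0,0],[0,0,0]],
  [[-30,0,0],[0,0,0]],
  [[-30,0,0],[0,0,0]],
  [[-30,0,0],[0,0,0]],
  [[-20,0,0],[0,0,0]],
])

```text
t: 12.33
position: [0.5642, -0.3366, 0.2455]
eef_rot: [[0.005, -0.395, 0.919], [-0.003, 0.919, 0.395], [-1.0, -0.005, 0.004]]
ft_force: [-0.0, -1.0, 0.2]
grip_width: 0.0351
```

Run:
```python
from h import *
go(T(-52,85,.0735),113.2)
f=wcam();cv2.imwrite("pics/w8.png",f["color"][:,:,::-1])
```

```text
t 12.33 pos [ 0.5642 -0.3366  0.2455] yaw 113.27 w 0.0351 F [-0.  -1.   0.2] j [-17.  23.  11.   0. -77. -50.]
tool shift mm [169.4 621.  114.6]
turn rad [0.0012 0.0037 0.0049]
```

View pics/w8.png

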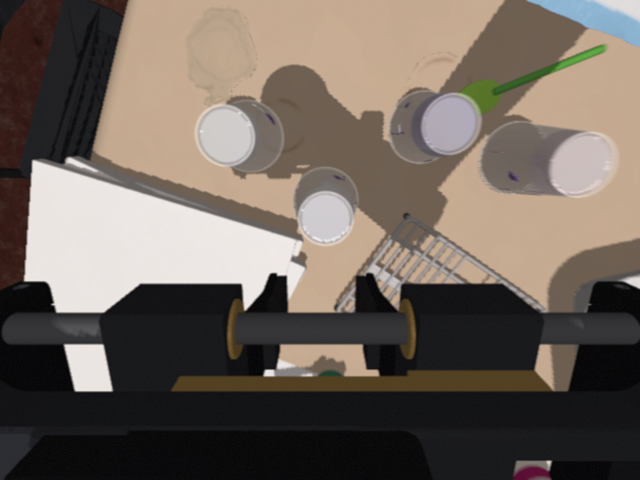

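The grip slipped: the opening is 35 mm and the cup is still standing at (326,217). I'll relocate it and grip deeper.

```bash
cat >> h.py <<'E'
def cuptop(f,uv,z,rad,tol=30):
    img=f["color"];u,v=map(int,uv)
    c=np.median(img[v-3:v+4,u-3:u+4].reshape(-1,3),0)
    m=(np.abs(img.astype(int)-c).max(2)<tol).astype(np.uint8)
    w=np.zeros_like(m);cv2.circle(w,(u,v),rad,1,-1);m&=w
    m=cv2.morphologyEx(m,cv2.MORPH_OPEN,np.ones((3,3)))
    e=cv2.fitEllipse(cv2.convexHull(max(cv2.findContours(m,0,1)[0],key=cv2.contourArea)))
    return e,ray(f,e[0],z)[0]
E
python3 - <<'E'
from h import *
f=wcam();e,X=cuptop(f,(326,217),.11,32);print(e,X.round(4))
t=r.grab_frame("top");cv2.imwrite("pics/t8.png",t["color"][120:280,280:500,::-1].repeat(3,0).repeat(3,1))
e2,X2=cuptop(f,(226,136),.11,32);print(e2,X2.round(4))
go([*X[:2],.06],113.2)
E
```

```text
((328.044189453125, 214.101806640625), (49.75270080566406, 53.3971061706543), 113.23863983154297) [ 0.5601 -0.3335  0.11  ]
((230.89669799804688, 133.15309143066406), (52.996089935302734, 56.1430778503418), 143.532958984375) [ 0.5249 -0.449   0.11  ]
t 12.48 pos [ 0.5644 -0.3363  0.2439] yaw 113.25 w 0.0347 F [ 0.   0.2 -0.7] j [-17.  23.  11.   0. -77. -50.]
tool shift mm [183.9   5.   -3.7]
turn rad [0.001  0.0045 0.0042]
```

View pics/t8.png

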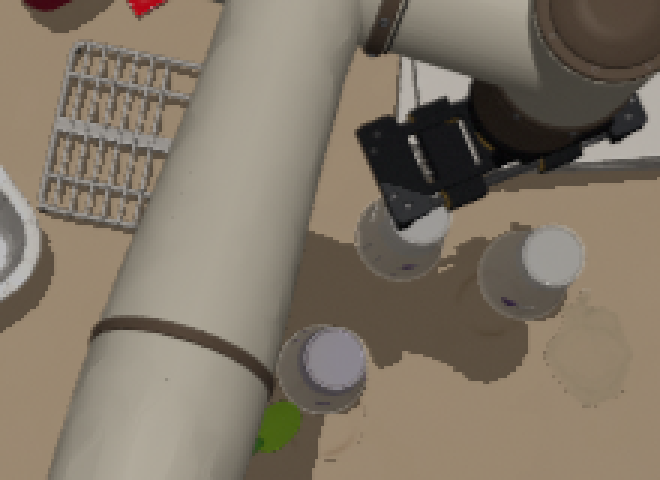

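Request:
send_rows([
  [[20,3.5,-2],[0,0,0]],
  [[25,0,0],[0,0,0]],
  [[25,0,0],[0,0,0]],
  [[15,0,0],[0,0,0]],
  [[5,0,0],[0,0,0]],
  [[0,0,0],[0,0,0]],
  [[0,0,0],[0,0,0]],
  [[0,0,0],[0,0,0]],
], jaw=1)

```text
t: 13.15
position: [0.561, -0.3339, 0.1518]
eef_rot: [[0.002, -0.395, 0.919], [-0.001, 0.919, 0.395], [-1.0, -0.002, 0.002]]
ft_force: [1.2, 0.8, -0.8]
grip_width: 0.0799
```

Run:
```python
from h import *
f=wcam();cv2.imwrite("pics/w9.png",f["color"][:,:,::-1]);print(proj(f,[.561,-.334,.11]))
go([.561,-.334,.06],113.2)
```

```text
[[320.29267721 247.77345777]]
t 13.20 pos [ 0.561  -0.3338  0.1519] yaw 113.26 w 0.0830 F [ 0.4 -0.1  0.2] j [-17.  26.   2.   0. -65. -50.]
tool shift mm [91.9  0.  -0.2]
turn rad [0.001  0.0019 0.002 ]
```

View pics/w9.png

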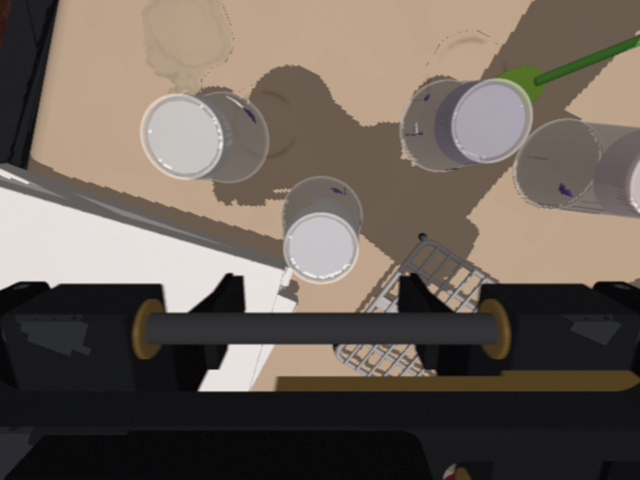

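The cup top is at (321,247) and was predicted at (320,248), so it is centred. Descending deeper.

Request:
send_rows([
  [[15,0,0],[0,0,0]],
  [[22,0,0],[0,0,0]],
  [[22,0,0],[0,0,0]],
  [[17,0,0],[0,0,0]],
  [[11,0,0],[0,0,0]],
  [[6,0,0],[0,0,0]],
  [[0,0,0],[0,0,0]],
  [[0,0,0],[0,0,0]],
])

```text
t: 13.87
position: [0.5609, -0.3338, 0.0583]
eef_rot: [[0.001, -0.395, 0.919], [-0.001, 0.919, 0.395], [-1.0, -0.001, 0.001]]
ft_force: [-0.3, 0.0, -0.2]
grip_width: 0.087
```

Request:
send_rows([
  [[0,0,0],[0,0,0]],
  [[0,0,0],[0,0,0]],
  [[0,0,0],[0,0,0]],
  [[0,0,0],[0,0,0]],
  [[0,0,0],[0,0,0]],
  [[0,0,0],[0,0,0]],
  [[0,0,0],[0,0,0]],
  [[0,0,0],[0,0,0]],
], jaw=-0.2, newtons=8)

```text
t: 14.53
position: [0.5604, -0.3336, 0.0577]
eef_rot: [[0.001, -0.395, 0.919], [-0.0, 0.919, 0.395], [-1.0, -0.001, 0.0]]
ft_force: [0.4, 0.4, 1.3]
grip_width: 0.0593
```

Request:
send_rows([
  [[-5,0,0],[0,0,0]],
  [[-10,0,0],[0,0,0]],
  [[-15,0,0],[0,0,0]],
  [[-25,0,0],[0,0,0]],
  [[-30,0,0],[0,0,0]],
  [[-35,0,0],[0,0,0]],
  [[-30,0,0],[0,0,0]],
  [[-25,0,0],[0,0,0]],
])

```text
t: 15.2
position: [0.5605, -0.3338, 0.2364]
eef_rot: [[0.003, -0.395, 0.919], [-0.002, 0.919, 0.395], [-1.0, -0.003, 0.002]]
ft_force: [-0.3, -0.1, -1.0]
grip_width: 0.0594
```

Run:
```python
from h import *
go(T(-52,85,.063),113.2)
f=wcam();cv2.imwrite("pics/w10.png",f["color"][:,:,::-1])
```

```text
t 15.20 pos [ 0.5605 -0.3338  0.2364] yaw 113.26 w 0.0594 F [-0.3 -0.1 -1. ] j [-17.  23.   9.   0. -76. -50.]
tool shift mm [171.9 616.6 117.1]
turn rad [0.0011 0.0024 0.0029]
```

View pics/w10.png

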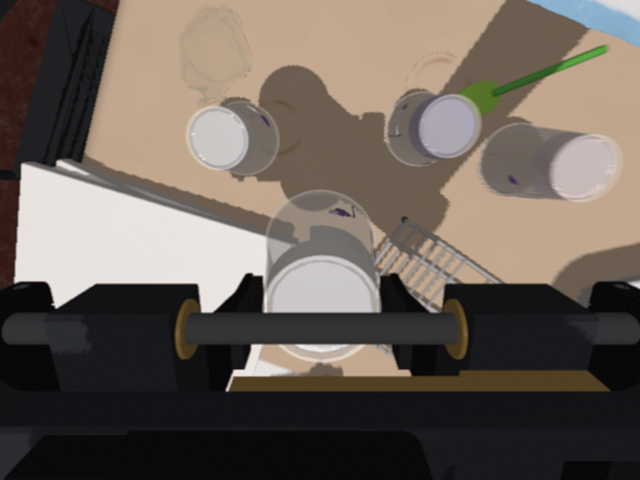

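Request:
send_rows([
  [[0,15,3],[0,0,0]],
  [[0,30,6],[0,0,0]],
  [[0,39,7],[0,0,0]],
  [[0,40,8],[0,0,0]],
  [[0,40,8],[0,0,0]],
  [[0,40,8],[0,0,0]],
  [[0,40,8],[0,0,0]],
  [[0,40,7],[0,0,0]],
])

```text
t: 15.92
position: [0.4978, -0.0491, 0.2331]
eef_rot: [[0.001, -0.395, 0.919], [0.0, 0.919, 0.395], [-1.0, -0.0, 0.001]]
ft_force: [0.7, -0.3, 0.7]
grip_width: 0.0592
```

Request:
send_rows([
  [[0,40,8],[0,0,0]],
  [[0,40,7],[0,0,0]],
  [[0,40,8],[0,0,0]],
  [[0,40,7],[0,0,0]],
  [[0,40,8],[0,0,0]],
  [[0,40,7],[0,0,0]],
  [[0,40,8],[0,0,0]],
  [[10,30,5],[0,0,0]],
])

```text
t: 16.58
position: [0.4297, 0.2605, 0.2249]
eef_rot: [[0.005, -0.397, 0.918], [0.004, 0.918, 0.397], [-1.0, 0.002, 0.006]]
ft_force: [1.6, 1.3, 0.8]
grip_width: 0.0594
```

Run:
```python
from h import *
go(T(-52,85,.0605),113.2)
```

```text
t 16.58 pos [0.4297 0.2605 0.2249] yaw 113.38 w 0.0594 F [1.6 1.3 0.8] j [  50.    8.  -13.    0.  -68. -116.]
tool shift mm [164.5  18.2   2. ]
turn rad [ 0.0031  0.0057 -0.0018]
```

Request:
send_rows([
  [[10,12,1],[0,0,0]],
  [[20,6,1],[0,0,0]],
  [[25,0,0],[0,0,0]],
  [[25,0,0],[0,0,0]],
  [[25,0,0],[0,0,0]],
  [[20,0,0],[0,0,0]],
  [[15,0,0],[0,0,0]],
  [[5,0,0],[0,0,0]],
])

```text
t: 17.25
position: [0.4228, 0.2723, 0.075]
eef_rot: [[-0.004, -0.394, 0.919], [-0.004, 0.919, 0.394], [-1.0, -0.002, -0.005]]
ft_force: [-0.2, -0.1, -0.0]
grip_width: 0.0596
```

Run:
```python
from h import *
go(T(-52,85,.0605),113.2)
```

```text
t 17.25 pos [0.4228 0.2723 0.075 ] yaw 113.19 w 0.0596 F [-0.2 -0.1 -0. ] j [  51.   17.  -25.   -0.  -48. -118.]
tool shift mm [14.5  5.   4.6]
turn rad [-0.0002 -0.0049  0.002 ]
```

Request:
send_rows([
  [[3,5,4],[0,0,0]],
  [[4,0,0],[0,0,0]],
  [[3,0,0],[0,0,0]],
  [[2,0,0],[0,0,0]],
  [[1,0,0],[0,0,0]],
  [[0,0,0],[0,0,0]],
  [[0,0,0],[0,0,0]],
  [[0,0,0],[0,0,0]],
])

```text
t: 17.92
position: [0.426, 0.2805, 0.0647]
eef_rot: [[0.0, -0.395, 0.919], [0.0, 0.919, 0.395], [-1.0, 0.0, 0.001]]
ft_force: [0.2, -1.0, 0.1]
grip_width: 0.0595
```

Run:
```python
from h import *
go(T(-52,85,.0605),113.2)
```

```text
t 17.92 pos [0.426  0.2805 0.0647] yaw 113.25 w 0.0595 F [ 0.2 -1.   0.1] j [  52.   18.  -25.    0.  -46. -118.]
tool shift mm [ 4.2 -1.3 -1.6]
turn rad [ 0.0009  0.0006 -0.0003]
```

Request:
send_rows([
  [[2,-1,-1],[0,0,0]],
  [[1.5,0,0],[0,0,0]],
  [[1,0,0],[0,0,0]],
  [[0,0,0],[0,0,0]],
  [[0,0,0],[0,0,0]],
  [[0,0,0],[0,0,0]],
  [[0,0,0],[0,0,0]],
  [[0,0,0],[0,0,0]],
])

```text
t: 18.58
position: [0.4254, 0.279, 0.0599]
eef_rot: [[0.0, -0.395, 0.919], [-0.0, 0.919, 0.395], [-1.0, -0.0, -0.0]]
ft_force: [0.5, -0.8, 2.2]
grip_width: 0.0594
```

Request:
send_rows([
  [[0,0,0],[0,0,0]],
  [[0,0,0],[0,0,0]],
  [[0,0,0],[0,0,0]],
  [[0,0,0],[0,0,0]],
  [[0,0,0],[0,0,0]],
  [[0,0,0],[0,0,0]],
  [[0,0,0],[0,0,0]],
  [[0,0,0],[0,0,0]],
], jaw=1)

```text
t: 19.25
position: [0.4254, 0.2791, 0.0598]
eef_rot: [[0.0, -0.395, 0.919], [0.0, 0.919, 0.395], [-1.0, 0.0, 0.0]]
ft_force: [-0.1, -0.3, 1.2]
grip_width: 0.0865
```

Request:
send_rows([
  [[-15,0,0],[0,0,0]],
  [[-25,0,0],[0,0,0]],
  [[-32,0,0],[0,0,0]],
  [[-32,0,0],[0,0,0]],
  [[-20,-28,3],[0,0,0]],
  [[0,-38,2],[0,0,0]],
  [[0,-40,2],[0,0,0]],
  [[0,-40,2],[0,0,0]],
])

```text
t: 19.92
position: [0.4918, 0.1476, 0.1846]
eef_rot: [[0.001, -0.396, 0.918], [0.001, 0.918, 0.396], [-1.0, 0.001, 0.002]]
ft_force: [0.5, -0.2, -0.8]
grip_width: 0.087
```

Run:
```python
from h import *
go([.5279,-.4533,.16],113.2)
f=wcam();cv2.imwrite("pics/w11.png",f["color"][:,:,::-1])
f=r.grab_frame("scene");cv2.imwrite("pics/s11.png",f["color"][:,:,::-1])
```

```text
t 19.92 pos [0.4918 0.1476 0.1846] yaw 113.34 w 0.0870 F [ 0.5 -0.2 -0.8] j [  35.   11.  -15.   -0.  -63. -101.]
tool shift mm [  24. -566. -205.]
turn rad [ 0.0025  0.0017 -0.0005]
```

View pics/s11.png

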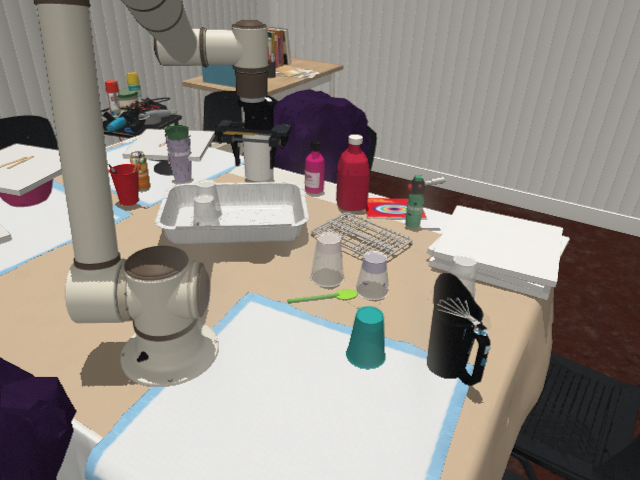

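Request:
send_rows([
  [[0,-39,-14],[0,0,0]],
  [[0,-39,-14],[0,0,0]],
  [[0,-39,-14],[0,0,0]],
  [[0,-39,-14],[0,0,0]],
  [[0,-39,-14],[0,0,0]],
  [[0,-39,-14],[0,0,0]],
  [[0,-39,-14],[0,0,0]],
  [[0,-39,-14],[0,0,0]],
])

```text
t: 20.68
position: [0.5114, -0.1838, 0.184]
eef_rot: [[0.0, -0.395, 0.919], [0.0, 0.919, 0.395], [-1.0, -0.0, 0.0]]
ft_force: [0.3, 1.1, -0.3]
grip_width: 0.0869
```

Request:
send_rows([
  [[0,-39,-14],[0,0,0]],
  [[0,-39,-14],[0,0,0]],
  [[0,-39,-14],[0,0,0]],
  [[0,-39,-14],[0,0,0]],
  [[0,-39,-14],[0,0,0]],
  [[10,-35,-13],[0,0,0]],
  [[14,-20,-8],[0,0,0]],
  [[0,0,0],[0,0,0]],
])

```text
t: 21.35
position: [0.5248, -0.4505, 0.1549]
eef_rot: [[-0.005, -0.39, 0.921], [0.004, 0.921, 0.39], [-1.0, 0.005, -0.003]]
ft_force: [0.2, 0.5, -1.3]
grip_width: 0.0871
```

Run:
```python
from h import *
f=wcam();cv2.imwrite("pics/w12.png",f["color"][:,:,::-1]);print(proj(f,[.5279,-.4533,.11]))
go([.5279,-.4533,.058],113.2)
```

```text
[[315.00002734 249.14474718]]
t 21.40 pos [ 0.5252 -0.4488  0.1563] yaw 113.07 w 0.0869 F [ 0.1  0.5 -0.4] j [-27.  30.   9.  -0. -69. -40.]
tool shift mm [98.3 -5.6  1. ]
turn rad [-0.0023 -0.0029 -0.0047]
```

View pics/w12.png

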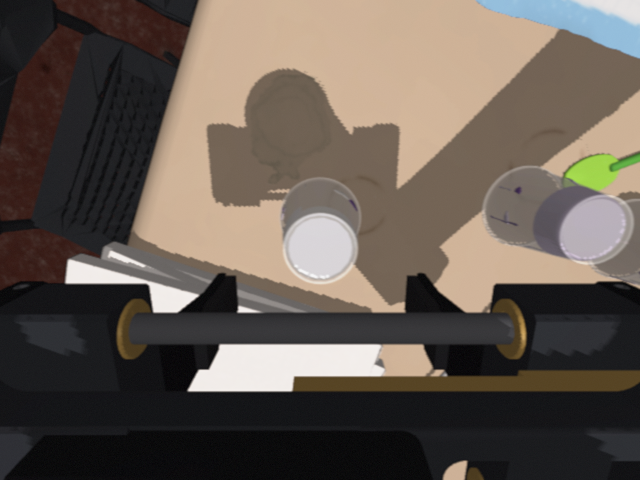

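Request:
send_rows([
  [[15,-3,0],[0,0,0]],
  [[22,0,0],[0,0,0]],
  [[22,0,0],[0,0,0]],
  [[18,0,0],[0,0,0]],
  [[12,0,0],[0,0,0]],
  [[7,0,0],[0,0,0]],
  [[0,0,0],[0,0,0]],
  [[0,0,0],[0,0,0]],
])

```text
t: 22.07
position: [0.5285, -0.4506, 0.0648]
eef_rot: [[0.001, -0.396, 0.918], [-0.001, 0.918, 0.396], [-1.0, -0.001, 0.0]]
ft_force: [-0.2, -0.1, 0.0]
grip_width: 0.0872
```

Request:
send_rows([
  [[0,0,0],[0,0,0]],
  [[0,0,0],[0,0,0]],
  [[0,0,0],[0,0,0]],
  [[0,0,0],[0,0,0]],
  [[0,0,0],[0,0,0]],
  [[0,0,0],[0,0,0]],
  [[0,0,0],[0,0,0]],
  [[0,0,0],[0,0,0]],
], jaw=-0.2, newtons=8)

```text
t: 22.73
position: [0.5278, -0.4508, 0.0641]
eef_rot: [[0.0, -0.395, 0.919], [-0.0, 0.919, 0.395], [-1.0, -0.0, 0.0]]
ft_force: [-1.0, 0.7, 2.4]
grip_width: 0.0576
```

Request:
send_rows([
  [[-5,0,0],[0,0,0]],
  [[-10,0,0],[0,0,0]],
  [[-15,0,0],[0,0,0]],
  [[-25,0,0],[0,0,0]],
  [[-30,0,0],[0,0,0]],
  [[-35,0,0],[0,0,0]],
  [[-30,0,0],[0,0,0]],
  [[-25,0,0],[0,0,0]],
])

```text
t: 23.4
position: [0.5282, -0.4513, 0.2431]
eef_rot: [[0.003, -0.395, 0.919], [-0.003, 0.919, 0.395], [-1.0, -0.004, 0.002]]
ft_force: [0.1, -1.4, -0.3]
grip_width: 0.0575
```

Run:
```python
from h import *
go(T(0,-85,.063),113.2)
f=wcam();cv2.imwrite("pics/w13.png",f["color"][:,:,::-1])
```

```text
t 23.40 pos [ 0.5282 -0.4513  0.2431] yaw 113.26 w 0.0575 F [ 0.1 -1.4 -0.3] j [-27.  27.  17.   0. -79. -40.]
tool shift mm [178.6 559.4 284.2]
turn rad [0.001  0.0021 0.0039]
```

View pics/w13.png

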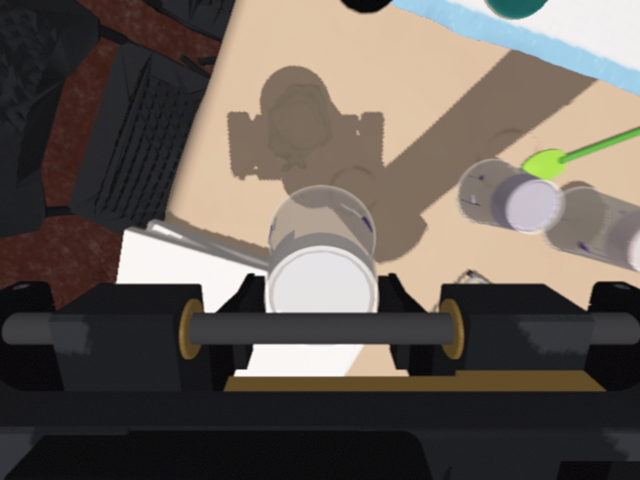

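Request:
send_rows([
  [[0,14,7],[0,0,0]],
  [[0,26,13],[0,0,0]],
  [[0,36,18],[0,0,0]],
  [[0,37,19],[0,0,0]],
  [[0,37,19],[0,0,0]],
  [[0,37,19],[0,0,0]],
  [[0,37,19],[0,0,0]],
  [[0,37,19],[0,0,0]],
])

```text
t: 24.12
position: [0.5468, -0.1566, 0.2398]
eef_rot: [[0.001, -0.395, 0.919], [-0.0, 0.919, 0.395], [-1.0, -0.001, 0.001]]
ft_force: [0.9, -0.2, -0.7]
grip_width: 0.0574
```

Request:
send_rows([
  [[0,37,19],[0,0,0]],
  [[0,37,19],[0,0,0]],
  [[0,37,19],[0,0,0]],
  [[0,37,19],[0,0,0]],
  [[0,37,19],[0,0,0]],
  [[0,37,19],[0,0,0]],
  [[0,37,18],[0,0,0]],
  [[5,25,12],[0,0,0]],
])

```text
t: 24.78
position: [0.5678, 0.1629, 0.2355]
eef_rot: [[0.004, -0.397, 0.918], [0.002, 0.918, 0.397], [-1.0, 0.0, 0.004]]
ft_force: [0.5, -0.5, -0.2]
grip_width: 0.0573
```

Run:
```python
from h import *
go(T(0,-85,.0665),113.2)
```

```text
t 24.78 pos [0.5678 0.1629 0.2355] yaw 113.38 w 0.0573 F [ 0.5 -0.5 -0.2] j [ 32.  17.  -0.   0. -73. -98.]
tool shift mm [169.1  10.    5.1]
turn rad [ 0.0032  0.0039 -0.0002]
```

Request:
send_rows([
  [[10,5,2],[0,0,0]],
  [[20,3,2],[0,0,0]],
  [[27,0,0],[0,0,0]],
  [[27,0,0],[0,0,0]],
  [[25,0,0],[0,0,0]],
  [[20,0,0],[0,0,0]],
  [[15,0,0],[0,0,0]],
  [[6,0,0],[0,0,0]],
])

```text
t: 25.45
position: [0.5661, 0.1669, 0.0814]
eef_rot: [[-0.004, -0.394, 0.919], [-0.002, 0.919, 0.394], [-1.0, -0.0, -0.005]]
ft_force: [-0.3, 0.7, -0.5]
grip_width: 0.0577
```

Request:
send_rows([
  [[4,0,0],[0,0,0]],
  [[3,0,0],[0,0,0]],
  [[2,0,0],[0,0,0]],
  [[0,0,0],[0,0,0]],
  [[0,0,0],[0,0,0]],
  [[0,0,0],[0,0,0]],
  [[0,0,0],[0,0,0]],
  [[0,0,0],[0,0,0]],
])

```text
t: 26.12
position: [0.5679, 0.1684, 0.0752]
eef_rot: [[0.001, -0.395, 0.919], [0.0, 0.919, 0.395], [-1.0, 0.0, 0.001]]
ft_force: [1.4, -1.2, -0.4]
grip_width: 0.0575
```

Run:
```python
from h import *
go(T(0,-85,.0665),113.2)
```

```text
t 26.12 pos [0.5679 0.1684 0.0752] yaw 113.26 w 0.0575 F [ 1.4 -1.2 -0.4] j [ 32.  25. -13.   0. -52. -99.]
tool shift mm [8.7 5.  3.4]
turn rad [ 0.001   0.0007 -0.0001]
```

Request:
send_rows([
  [[2,5,3],[0,0,0]],
  [[3,0,0],[0,0,0]],
  [[2,0,0],[0,0,0]],
  [[1,0,0],[0,0,0]],
  [[1,0,0],[0,0,0]],
  [[0,0,0],[0,0,0]],
  [[0,0,0],[0,0,0]],
  [[0,0,0],[0,0,0]],
])

```text
t: 26.78
position: [0.5685, 0.1741, 0.0665]
eef_rot: [[0.0, -0.395, 0.919], [0.0, 0.919, 0.395], [-1.0, -0.0, 0.0]]
ft_force: [-2.5, 0.2, 6.0]
grip_width: 0.0572
```

Request:
send_rows([
  [[0,0,0],[0,0,0]],
  [[0,0,0],[0,0,0]],
  [[0,0,0],[0,0,0]],
  [[0,0,0],[0,0,0]],
  [[0,0,0],[0,0,0]],
  [[0,0,0],[0,0,0]],
  [[0,0,0],[0,0,0]],
  [[0,0,0],[0,0,0]],
], jaw=1)

```text
t: 27.45
position: [0.5685, 0.1741, 0.0658]
eef_rot: [[-0.0, -0.395, 0.919], [-0.0, 0.919, 0.395], [-1.0, -0.0, -0.0]]
ft_force: [0.1, 0.0, -0.4]
grip_width: 0.0868
```

Request:
send_rows([
  [[-15,0,0],[0,0,0]],
  [[-25,0,0],[0,0,0]],
  [[-32,0,0],[0,0,0]],
  [[-32,0,0],[0,0,0]],
  [[-20,-28,0],[-0.1,0,0]],
  [[0,-38,0],[-0.12,0,0]],
  [[0,-40,0],[-0.12,0,0]],
  [[0,-40,0],[-0.12,0,0]],
])

```text
t: 28.12
position: [0.6482, 0.0529, 0.1913]
eef_rot: [[0.002, -0.764, 0.645], [0.001, 0.645, 0.764], [-1.0, -0.001, 0.002]]
ft_force: [0.2, 1.5, 0.9]
grip_width: 0.0871
```

Run:
```python
from h import *
go([.6406,-.1271,.15],169.33)
f=r.grab_frame("scene");cv2.imwrite("pics/s14.png",f["color"][150:400,120:440,::-1].repeat(2,0).repeat(2,1))
f=r.grab_frame("top");cv2.imwrite("pics/t14.png",f["color"][110:300,100:400,::-1].repeat(2,0).repeat(2,1))
```

```text
t 28.12 pos [0.6482 0.0529 0.1913] yaw 139.84 w 0.0871 F [0.2 1.5 0.9] j [ 19.  24.   5.  -0. -70. -59.]
tool shift mm [  41.2 -110.3 -142.5]
turn rad [-0.5147  0.0015  0.0012]
```

View pics/s14.png

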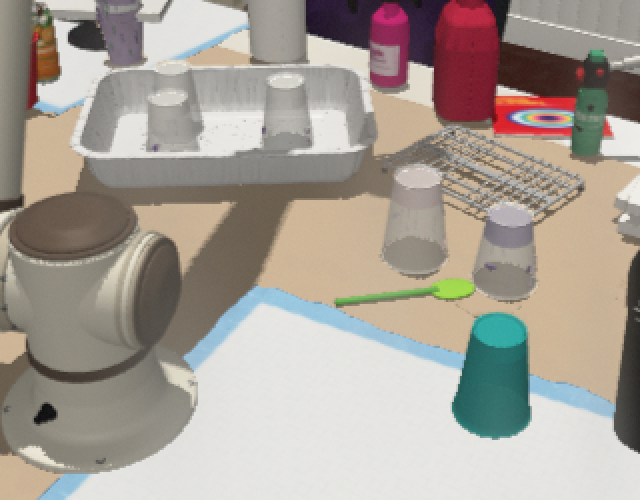

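View pics/t14.png

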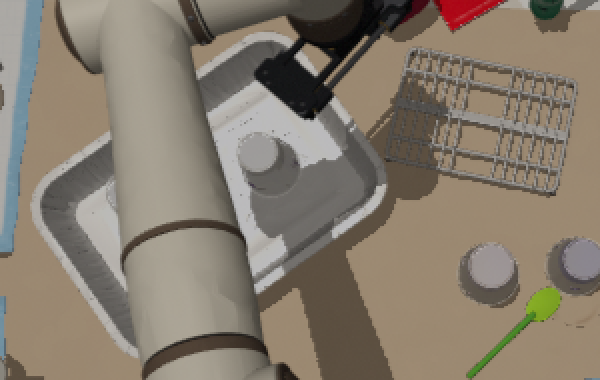

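Request:
send_rows([
  [[0,0,0],[-0.1,0,0]],
  [[0,0,0],[-0.11,0,0]],
  [[0,0,0],[-0.11,0,0]],
  [[0,0,0],[-0.11,0,0]],
  [[0,0,0],[-0.085,0,0]],
  [[0,0,0],[0,0,0]],
  [[0,0,0],[0,0,0]],
  [[0,0,0],[0,0,0]],
], jaw=-0.1)

```text
t: 28.88
position: [0.6477, 0.0542, 0.1898]
eef_rot: [[-0.0, -0.981, 0.194], [0.0, 0.194, 0.981], [-1.0, 0.0, 0.0]]
ft_force: [0.6, -0.6, -0.9]
grip_width: 0.0434
```

Run:
```python
from h import *
go([.6406,-.1271,.12],169.33)
```

```text
t 28.88 pos [0.6477 0.0542 0.1898] yaw 168.84 w 0.0434 F [ 0.6 -0.6 -0.9] j [ 19.  24.   5.  -0. -70. -30.]
tool shift mm [  69.8  -28.1 -179.2]
turn rad [-0.0085  0.     -0.0002]
```

Request:
send_rows([
  [[0,-3,-22],[-0.0085,0,0]],
  [[0,-5,-32],[0,0,0]],
  [[5,-6,-35],[0,0,0]],
  [[10,-6,-35],[0,0,0]],
  [[15,-5,-30],[0,0,0]],
  [[20,-3,-20],[0,0,0]],
  [[20,-1,-6],[0,0,0]],
  [[0,0,0],[0,0,0]],
])

```text
t: 29.55
position: [0.6397, -0.1298, 0.115]
eef_rot: [[-0.009, -0.982, 0.189], [0.001, 0.188, 0.982], [-1.0, 0.009, -0.001]]
ft_force: [-0.6, 0.6, -1.3]
grip_width: 0.0389
```

Request:
send_rows([
  [[0,0,0],[0,0,0]],
  [[0,0,0],[0,0,0]],
  [[0,0,0],[0,0,0]],
  [[0,0,0],[0,0,0]],
  [[0,0,0],[0,0,0]],
  [[0,0,0],[0,0,0]],
  [[0,0,0],[0,0,0]],
  [[0,0,0],[0,0,0]],
])

```text
t: 30.22
position: [0.6433, -0.128, 0.1201]
eef_rot: [[0.0, -0.983, 0.183], [0.0, 0.183, 0.983], [-1.0, -0.0, 0.0]]
ft_force: [-0.5, -0.0, -0.5]
grip_width: 0.0392
```

Run:
```python
from h import *
a=np.radians(-10.67);c=np.array([.6406,-.1271]);rx=np.array([np.cos(a),np.sin(a)]);ry=np.array([-rx[1],rx[0]])
f=wcam();v=f["color"][:,:,::-1].copy()
for x,y in [(-7,-28),(7,-28),(7,28),(-7,28),(-85,-125),(-85,125),(0,0)]:
    p=proj(f,[*(c+rx*x/1000+ry*y/1000),.02])[0];cv2.circle(v,tuple(np.int32(p)),2,(0,0,255),-1)
cv2.imwrite("pics/w15.png",v)
go([.6406,-.1271,.005],169.33)
```

```text
t 30.27 pos [ 0.6433 -0.1281  0.12  ] yaw 169.44 w 0.0390 F [ 0.1  1.  -0.4] j [  3.  28.  -0.   0. -62. -13.]
tool shift mm [115.    2.8   0.5]
turn rad [0.002  0.     0.0001]
```

View pics/w15.png

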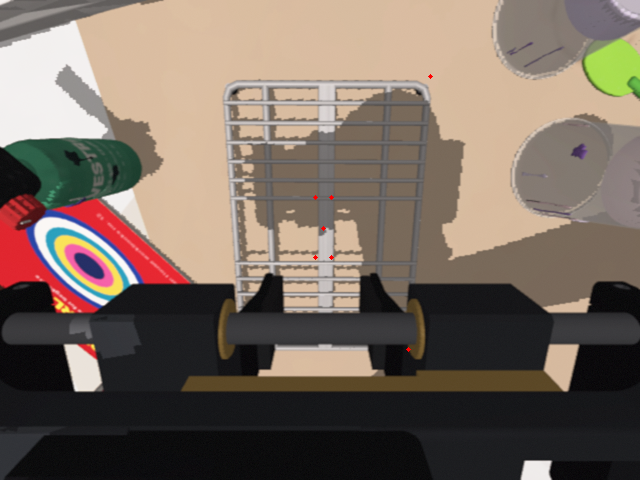

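Request:
send_rows([
  [[10,4.5,0],[0,0,0]],
  [[15,0,0],[0,0,0]],
  [[15,0,0],[0,0,0]],
  [[15,0,0],[0,0,0]],
  [[12,0,0],[0,0,0]],
  [[8,0,0],[0,0,0]],
  [[5,0,0],[0,0,0]],
  [[0,0,0],[0,0,0]],
])

```text
t: 30.93
position: [0.6382, -0.1274, 0.0387]
eef_rot: [[-0.002, -0.983, 0.183], [0.0, 0.183, 0.983], [-1.0, 0.002, -0.0]]
ft_force: [-0.9, -0.9, 0.2]
grip_width: 0.0392
```

Run:
```python
from h import *
f=wcam();v=f["color"][:,:,::-1].copy()
p=proj(f,[r.sense()["position"]*[1,1,0]+[0,0,.02]])[0];print(p);cv2.circle(v,tuple(np.int32(p)),2,(0,0,255),-1)
cv2.imwrite("pics/w16.png",v)
go([.6406,-.1271,.005],169.33)
```

```text
[319.33154139 257.47744309]
t 30.98 pos [ 0.6388 -0.1275  0.0396] yaw 169.44 w 0.0390 F [ 0.4 -0.7  0.8] j [  3.  32.  -6.   0. -52. -13.]
tool shift mm [34.6 -1.7  0.8]
turn rad [ 0.0019 -0.0003 -0.0004]
```

View pics/w16.png

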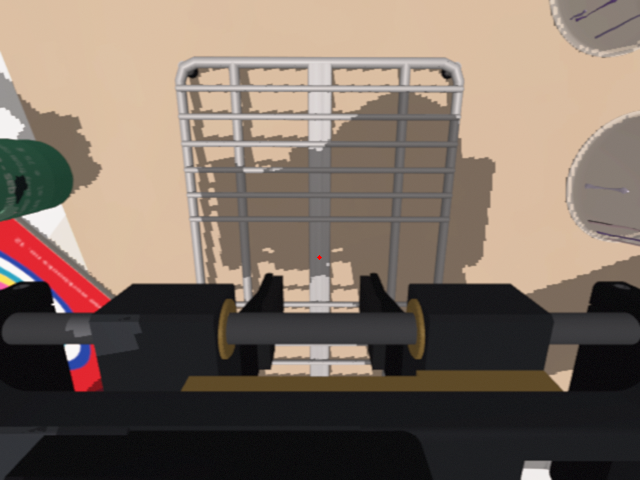

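The bar is centred between the fingers and the gap in the cross wires is centred at v=258. Descending to pinch.

Request:
send_rows([
  [[8,0,0],[0,0,0]],
  [[10,0,0],[0,0,0]],
  [[8,0,0],[0,0,0]],
  [[5,0,0],[0,0,0]],
  [[2,0,0],[0,0,0]],
  [[0,0,0],[0,0,0]],
  [[0,0,0],[0,0,0]],
  [[0,0,0],[0,0,0]],
])

```text
t: 31.65
position: [0.6392, -0.1274, 0.0073]
eef_rot: [[0.001, -0.983, 0.183], [-0.0, 0.183, 0.983], [-1.0, -0.001, 0.0]]
ft_force: [0.9, -0.5, 0.2]
grip_width: 0.0391
```

Run:
```python
from h import *
go([.6388,-.1275,.005],169.33)
```

```text
t 31.65 pos [ 0.6392 -0.1274  0.0073] yaw 169.44 w 0.0391 F [ 0.9 -0.5  0.2] j [  3.  34.  -8.   0. -48. -13.]
tool shift mm [ 2.3  0.4 -0.2]
turn rad [0.002  0.0001 0.0009]
```

Request:
send_rows([
  [[2,0,0],[0,0,0]],
  [[1.5,0,0],[0,0,0]],
  [[0,0,0],[0,0,0]],
  [[0,0,0],[0,0,0]],
  [[0,0,0],[0,0,0]],
  [[0,0,0],[0,0,0]],
  [[0,0,0],[0,0,0]],
  [[0,0,0],[0,0,0]],
], jaw=-1, newtons=40)

```text
t: 32.32
position: [0.6389, -0.1275, 0.0034]
eef_rot: [[0.0, -0.983, 0.183], [0.0, 0.183, 0.983], [-1.0, -0.0, 0.0]]
ft_force: [0.5, 1.0, -0.4]
grip_width: 0.0014
```

Request:
send_rows([
  [[0,0,0],[0,0,0]],
  [[0,0,0],[0,0,0]],
  [[0,0,0],[0,0,0]],
  [[0,0,0],[0,0,0]],
  [[-3,0,0],[0,0,0]],
  [[-6,0,0],[0,0,0]],
  [[-8,0,0],[0,0,0]],
  [[-8,0,0],[0,0,0]],
])

```text
t: 32.98
position: [0.639, -0.1275, 0.0294]
eef_rot: [[0.0, -0.983, 0.183], [-0.0, 0.183, 0.983], [-1.0, -0.0, -0.0]]
ft_force: [-0.0, -0.0, -0.2]
grip_width: 0.0006
```

Run:
```python
from h import *
go([.6388,-.1275,.22],169.33)
f=wcam();cv2.imwrite("pics/w17.png",f["color"][:,:,::-1])
f=r.grab_frame("scene");cv2.imwrite("pics/s17.png",f["color"][130:320,290:530,::-1].repeat(3,0).repeat(3,1))
```

```text
t 32.98 pos [ 0.639  -0.1275  0.0294] yaw 169.44 w 0.0006 F [-0.  -0.  -0.2] j [  3.  33.  -6.   0. -51. -13.]
tool shift mm [-1.906e+02  1.000e-01 -1.000e-01]
turn rad [ 0.002  -0.0001  0.0004]
```

View pics/w17.png

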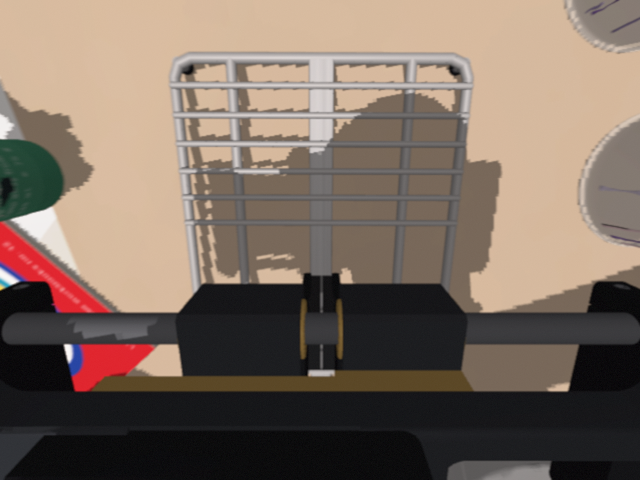

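View pics/s17.png

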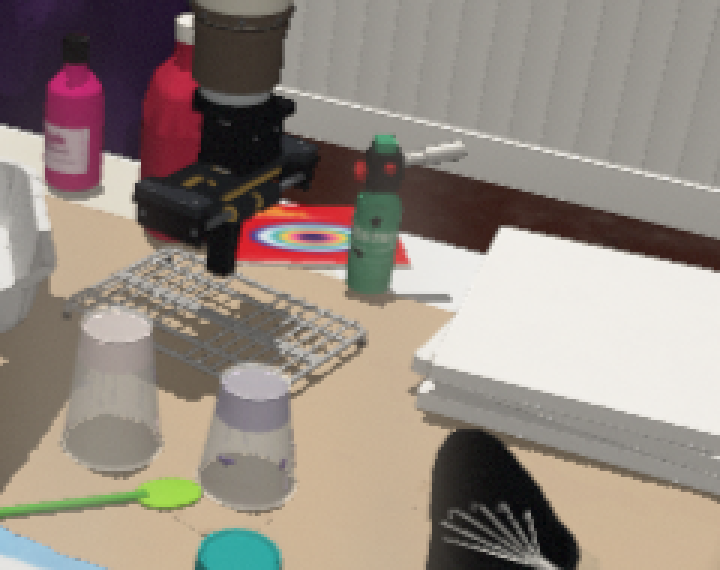

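The fingers closed on nothing (opening 0.6 mm). They seem to end higher than the reported TCP, so I'll measure the true tip height in the scene view.

Run:
```python
from h import *
f=r.grab_frame("scene")
for z in (.02,.03,.04,.05,.06): print(z,proj(f,[.639,-.1275,z])[0].round(1))
a=f["color"][190:240,335:395,::-1].repeat(12,0).repeat(12,1);cv2.imwrite("pics/s18.png",a)
# apparent size of rack in wrist view
w=wcam();c=np.array([.6388,-.1275]);a=np.radians(-10.6);rx=np.array([np.cos(a),np.sin(a)]);ry=np.array([-rx[1],rx[0]])
v=w["color"][:,:,::-1].copy()
for x,y in [(-85,-125),(85,-125),(-50,-28),(50,-28)]:
    print(x,y,proj(w,[*(c+rx*x/1000+ry*y/1000),.017])[0].round(1))
```

```text
0.02 [362.1 235.1]
0.03 [362.3 232.2]
0.04 [362.6 229.2]
0.05 [362.8 226.1]
0.06 [363.1 223.1]
-85 -125 [475.9  46.2]
85 -125 [168.1  46.5]
-50 -28 [401.  218.1]
50 -28 [242.6 218. ]
```

View pics/s18.png

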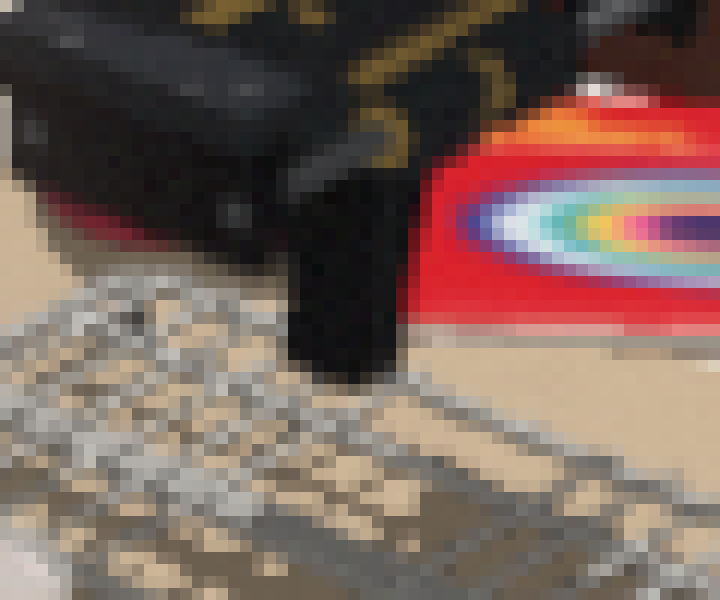

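Request:
send_rows([
  [[0,0,0],[0,0,0]],
  [[0,0,0],[0,0,0]],
  [[0,0,0],[0,0,0]],
  [[0,0,0],[0,0,0]],
  [[0,0,0],[0,0,0]],
  [[5,0,0],[0,0,0]],
  [[6,0,0],[0,0,0]],
  [[5,0,0],[0,0,0]],
], jaw=-0.1, newtons=40)

```text
t: 33.85
position: [0.6384, -0.1274, 0.0114]
eef_rot: [[-0.001, -0.983, 0.184], [0.0, 0.184, 0.983], [-1.0, 0.001, 0.0]]
ft_force: [-0.1, 0.2, -0.1]
grip_width: 0.0379
```

Request:
send_rows([
  [[6,0,0],[0,0,0]],
  [[4,0,0],[0,0,0]],
  [[0,0,0],[0,0,0]],
  [[0,0,0],[0,0,0]],
  [[0,0,0],[0,0,0]],
  [[0,0,0],[0,0,0]],
  [[0,0,0],[0,0,0]],
  [[0,0,0],[0,0,0]],
])

```text
t: 34.52
position: [0.639, -0.1274, 0.0027]
eef_rot: [[0.001, -0.983, 0.183], [0.0, 0.183, 0.983], [-1.0, -0.001, 0.0]]
ft_force: [0.3, 0.7, -0.1]
grip_width: 0.0389
```

Run:
```python
from h import *
go([.6388,-.1275,-.02],169.33)
s=r.sense();p=s["position"];y=s["eef_rot"][:,1]
f=r.grab_frame("scene");a=f["color"][180:250,320:420,::-1].repeat(8,0).repeat(8,1)
for d in (.0265,-.0265):
  for z in (0,.01,.02,.03,.04): print(d,z,((proj(f,[*(p+d*y)[:2],z])[0]-[320,180])*8).round(0))
cv2.imwrite("pics/s19.png",a)
f=wcam();cv2.imwrite("pics/w19.png",f["color"][:,:,::-1])
```

```text
t 34.52 pos [ 0.639  -0.1274  0.0027] yaw 169.44 w 0.0389 F [ 0.3  0.7 -0.1] j [  3.  34.  -8.   0. -48. -13.]
tool shift mm [22.7  0.2 -0.1]
turn rad [0.0019 0.0001 0.0006]
0.0265 0 [288. 515.]
0.0265 0.01 [290. 491.]
0.0265 0.02 [292. 467.]
0.0265 0.03 [293. 443.]
0.0265 0.04 [295. 419.]
-0.0265 0 [376. 462.]
-0.0265 0.01 [378. 439.]
-0.0265 0.02 [380. 415.]
-0.0265 0.03 [382. 392.]
-0.0265 0.04 [384. 368.]
```

View pics/s19.png

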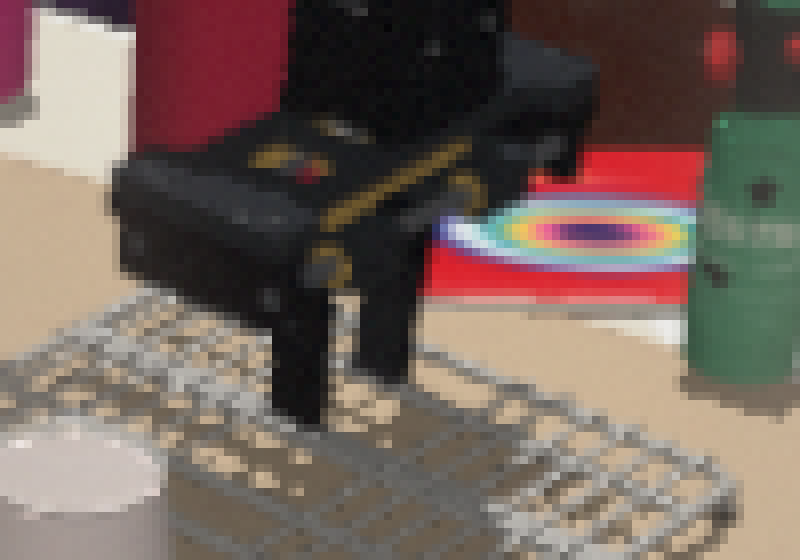

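View pics/w19.png

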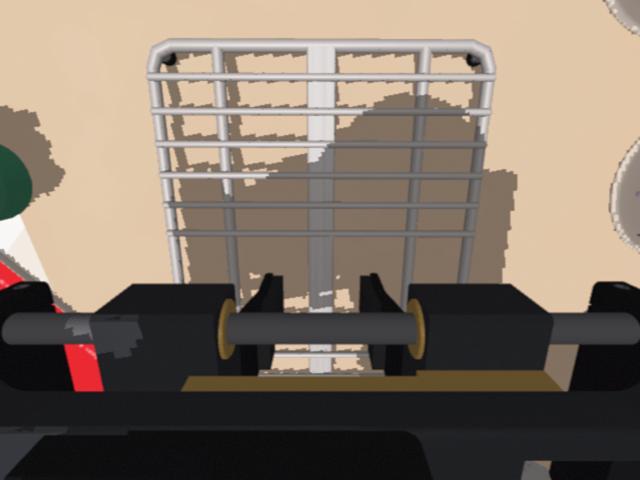

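Request:
send_rows([
  [[4,0,0],[0,0,0]],
  [[5,0,0],[0,0,0]],
  [[4,0,0],[0,0,0]],
  [[4,0,0],[0,0,0]],
  [[3,0,0],[0,0,0]],
  [[2,0,0],[0,0,0]],
  [[0,0,0],[0,0,0]],
  [[0,0,0],[0,0,0]],
])

```text
t: 35.28
position: [0.6388, -0.1274, -0.0198]
eef_rot: [[-0.0, -0.983, 0.183], [-0.0, 0.183, 0.983], [-1.0, 0.0, -0.0]]
ft_force: [-0.0, -0.4, 0.7]
grip_width: 0.0395
```

Run:
```python
from h import *
go([.6388,-.1275,-.026],169.33)
f=r.grab_frame("scene");a=f["color"][180:250,320:420,::-1].repeat(8,0).repeat(8,1)
cv2.imwrite("pics/s20.png",a)
```

```text
t 35.28 pos [ 0.6388 -0.1274 -0.0198] yaw 169.44 w 0.0395 F [-0.  -0.4  0.7] j [  3.  36.  -9.   0. -45. -13.]
tool shift mm [ 6.2 -0.1 -0. ]
turn rad [ 0.0019 -0.0001 -0.0003]
```

View pics/s20.png

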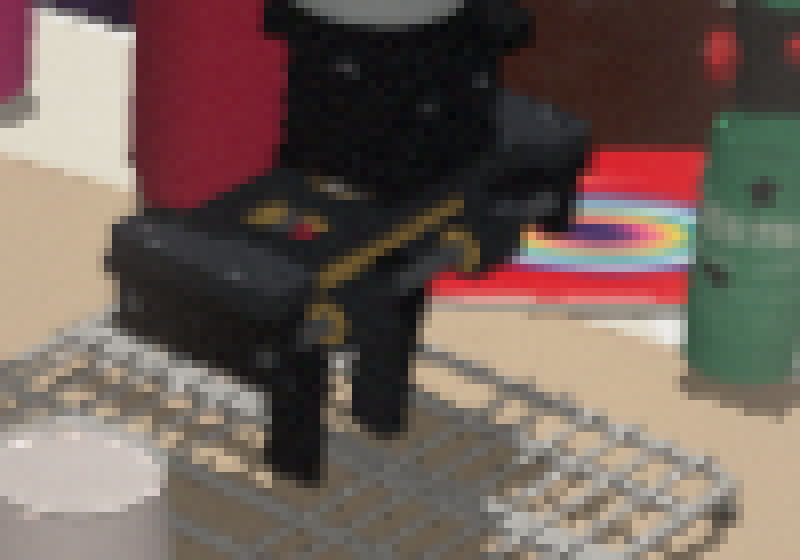

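Request:
send_rows([
  [[2,0,0],[0,0,0]],
  [[2,0,0],[0,0,0]],
  [[2,0,0],[0,0,0]],
  [[1.5,0,0],[0,0,0]],
  [[0,0,0],[0,0,0]],
  [[0,0,0],[0,0,0]],
  [[0,0,0],[0,0,0]],
  [[0,0,0],[0,0,0]],
])

```text
t: 36.0
position: [0.6389, -0.1274, -0.0271]
eef_rot: [[0.0, -0.983, 0.183], [-0.0, 0.183, 0.983], [-1.0, -0.0, 0.0]]
ft_force: [-0.2, -0.5, 0.2]
grip_width: 0.0394
```

Request:
send_rows([
  [[0,0,0],[0,0,0]],
  [[0,0,0],[0,0,0]],
  [[0,0,0],[0,0,0]],
  [[0,0,0],[0,0,0]],
  [[0,0,0],[0,0,0]],
  [[0,0,0],[0,0,0]],
  [[0,0,0],[0,0,0]],
  [[0,0,0],[0,0,0]],
], jaw=-1, newtons=40)

```text
t: 36.67
position: [0.6389, -0.1274, -0.0271]
eef_rot: [[0.0, -0.983, 0.183], [-0.0, 0.183, 0.983], [-1.0, -0.0, 0.0]]
ft_force: [0.4, 0.6, -0.1]
grip_width: 0.0135
```

Run:
```python
from h import *
go([.6388,-.1275,-.026],169.33)
```

```text
t 36.67 pos [ 0.6389 -0.1274 -0.0271] yaw 169.44 w 0.0135 F [ 0.4  0.6 -0.1] j [  3.  36.  -9.   0. -45. -13.]
tool shift mm [-1.1  0.1 -0.1]
turn rad [0.0018 0.     0.0003]
```

The pinch is on the 14 mm bar (opening 13.5 mm). Lifting.

Request:
send_rows([
  [[-2,0,0],[0,0,0]],
  [[-4,0,0],[0,0,0]],
  [[-8,0,0],[0,0,0]],
  [[-10,0,0],[0,0,0]],
  [[-15,0,0],[0,0,0]],
  [[-15,0,0],[0,0,0]],
  [[-10,0,0],[0,0,0]],
  [[-5,0,0],[0,0,0]],
])

```text
t: 37.33
position: [0.64, -0.1275, 0.0445]
eef_rot: [[0.004, -0.983, 0.183], [-0.0, 0.183, 0.983], [-1.0, -0.004, 0.001]]
ft_force: [-0.8, -0.8, -1.9]
grip_width: 0.0136
```

Run:
```python
from h import *
go([.6388,-.1275,.18],169.33)
f=r.grab_frame("scene");cv2.imwrite("pics/s21.png",f["color"][130:320,290:530,::-1].repeat(3,0).repeat(3,1))
```

```text
t 37.33 pos [ 0.64   -0.1275  0.0445] yaw 169.45 w 0.0136 F [-0.8 -0.8 -1.9] j [  3.  32.  -6.   0. -52. -13.]
tool shift mm [-135.5    0.7   -0.2]
turn rad [0.0021 0.0006 0.0038]
```

View pics/s21.png

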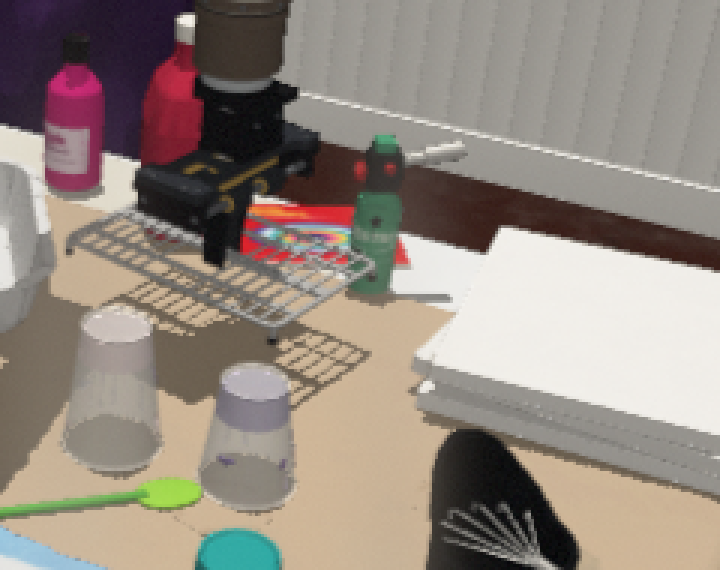

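Request:
send_rows([
  [[-10,0,0],[0,0,0]],
  [[-18,0,0],[0,0,0]],
  [[-22,0,0],[0,0,0]],
  [[-24,0,0],[0,0,0]],
  [[-22,0,0],[0,0,0]],
  [[-18,0,0],[0,0,0]],
  [[-12,0,0],[0,0,0]],
  [[-4,0,0],[0,0,0]],
])

```text
t: 38.05
position: [0.6396, -0.1275, 0.1743]
eef_rot: [[0.003, -0.983, 0.183], [-0.0, 0.183, 0.983], [-1.0, -0.003, 0.0]]
ft_force: [0.6, 0.2, -2.9]
grip_width: 0.0134
```

Request:
send_rows([
  [[0,0,0],[-0.05,0,0]],
  [[0,0,0],[-0.1,0,0]],
  [[0,0,0],[-0.12,0,0]],
  [[0,0,0],[-0.12,0,0]],
  [[0,0,0],[-0.12,0,0]],
  [[0,0,0],[-0.12,0,0]],
  [[0,0,0],[-0.12,0,0]],
  [[0,0,0],[-0.08,0,0]],
])

```text
t: 38.72
position: [0.6378, -0.1273, 0.1703]
eef_rot: [[-0.003, -0.796, -0.606], [0.0, -0.606, 0.796], [-1.0, 0.002, 0.002]]
ft_force: [-0.8, 0.2, -2.9]
grip_width: 0.0131
```

Run:
```python
from h import *
go(T(0,0,.17),217.08)
```

```text
t 38.72 pos [ 0.6378 -0.1273  0.1703] yaw -142.71 w 0.0131 F [-0.8  0.2 -2.9] j [  3.  25.   3.  -0. -68.  34.]
tool shift mm [   0.8 -128.3  366.6]
turn rad [ 0.0036  0.0023 -0.0023]
```

Request:
send_rows([
  [[0,-4,12],[0,0,0]],
  [[0,-8,22],[0,0,0]],
  [[0,-10,28],[0,0,0]],
  [[0,-11,31],[0,0,0]],
  [[0,-11,31],[0,0,0]],
  [[0,-11,31],[0,0,0]],
  [[0,-11,31],[0,0,0]],
  [[0,-11,31],[0,0,0]],
])

```text
t: 39.38
position: [0.5679, 0.0939, 0.171]
eef_rot: [[-0.002, -0.8, -0.6], [-0.0, -0.6, 0.8], [-1.0, 0.002, 0.001]]
ft_force: [0.6, 0.2, -2.3]
grip_width: 0.0129
```

Request:
send_rows([
  [[0,-11,31],[0,0,0]],
  [[0,-10,30],[0,0,0]],
  [[0,-9,27],[0,0,0]],
  [[0,-8,22],[0,0,0]],
  [[0,-6,17],[0,0,0]],
  [[0,-4,12],[0,0,0]],
  [[0,-3,8],[0,0,0]],
  [[0,0,2],[0,0,0]],
])

```text
t: 40.05
position: [0.5202, 0.2429, 0.1714]
eef_rot: [[-0.001, -0.798, -0.602], [-0.0, -0.602, 0.798], [-1.0, 0.001, 0.0]]
ft_force: [0.3, 0.3, -2.9]
grip_width: 0.0132
```

Run:
```python
from h import *
go(T(0,0,.12),217.08)
f=r.grab_frame("scene");cv2.imwrite("pics/s22.png",f["color"][80:280,120:380,::-1].repeat(3,0).repeat(3,1))
f=r.grab_frame("top");cv2.imwrite("pics/t22.png",f["color"][90:310,90:350,::-1].repeat(2,0).repeat(2,1))
```

```text
t 40.05 pos [0.5202 0.2429 0.1714] yaw -142.96 w 0.0132 F [ 0.3  0.3 -2.9] j [ 41.  18.  -8.  -0. -64.  -4.]
tool shift mm [51.4  2.3  0.8]
turn rad [-0.0008  0.0002 -0.0007]
```

View pics/s22.png

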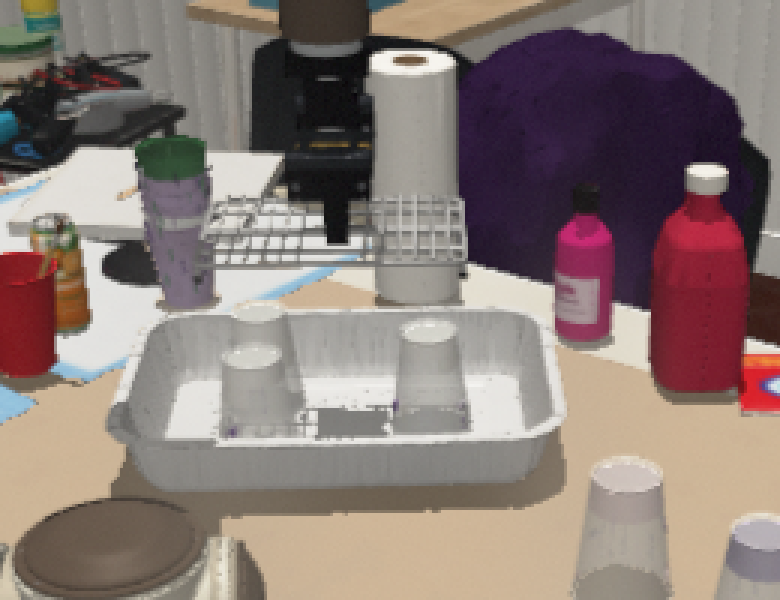

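View pics/t22.png

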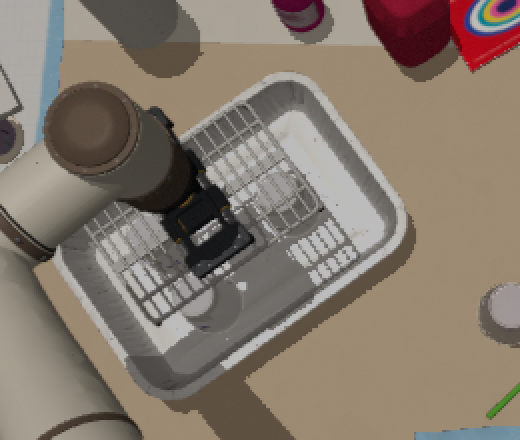

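Request:
send_rows([
  [[6,2,1],[0,0,0]],
  [[12,0,0],[0,0,0]],
  [[16,0,0],[0,0,0]],
  [[16,0,0],[0,0,0]],
  [[14,0,0],[0,0,0]],
  [[10,0,0],[0,0,0]],
  [[6,0,0],[0,0,0]],
  [[3,0,0],[0,0,0]],
])

```text
t: 40.82
position: [0.5184, 0.2406, 0.0878]
eef_rot: [[-0.001, -0.799, -0.601], [-0.001, -0.601, 0.799], [-1.0, 0.002, -0.0]]
ft_force: [-0.6, 0.4, -3.4]
grip_width: 0.0133
```

Run:
```python
from h import *
f=r.grab_frame("scene");cv2.imwrite("pics/s23.png",f["color"][110:260,140:340,::-1].repeat(4,0).repeat(4,1))
f=r.grab_frame("top");cv2.imwrite("pics/t23.png",f["color"][110:300,100:310,::-1].repeat(3,0).repeat(3,1))
go(T(0,0,.072),217.08)
```

```text
t 40.92 pos [0.5188 0.2412 0.0887] yaw -143.03 w 0.0136 F [ 1.   0.2 -3.1] j [ 41.  22. -15.   0. -53.  -4.]
tool shift mm [16.7  0.2  1.4]
turn rad [-0.002  -0.0001 -0.0004]
```

View pics/s23.png

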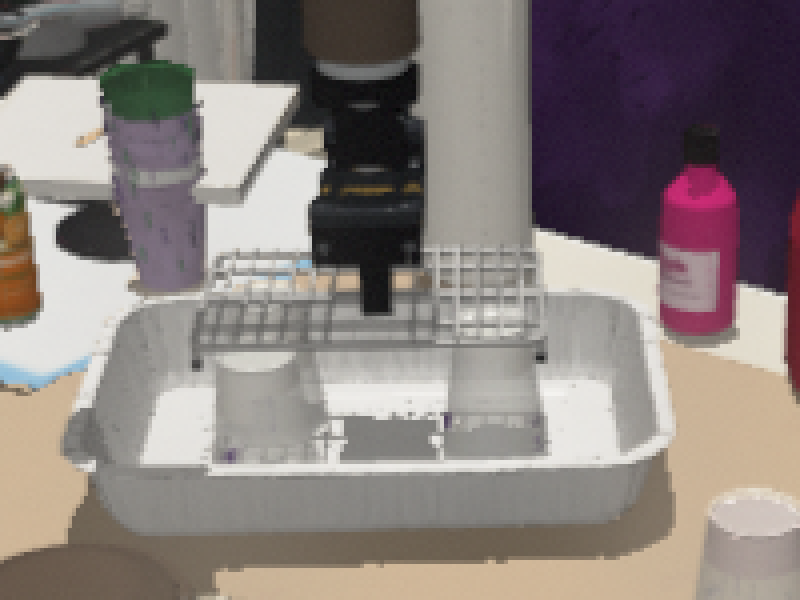

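View pics/t23.png

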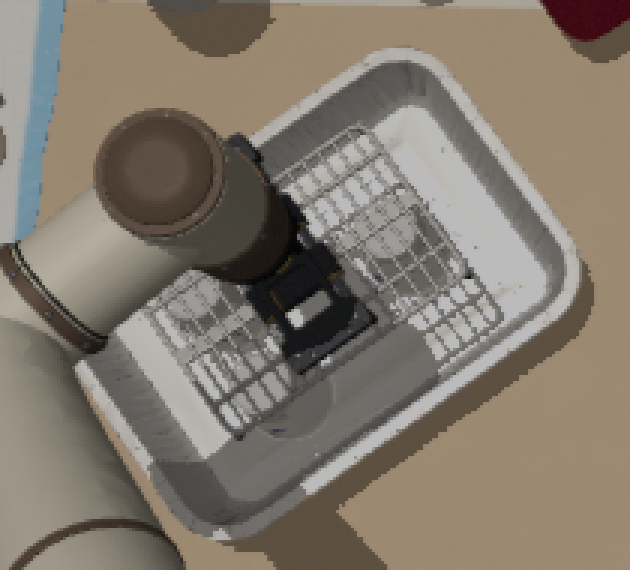

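Request:
send_rows([
  [[3,0,1],[0,0,0]],
  [[4,0,0],[0,0,0]],
  [[3,0,0],[0,0,0]],
  [[2,0,0],[0,0,0]],
  [[1,0,0],[0,0,0]],
  [[0,0,0],[0,0,0]],
  [[0,0,0],[0,0,0]],
  [[0,0,0],[0,0,0]],
])

```text
t: 41.58
position: [0.5182, 0.2424, 0.076]
eef_rot: [[0.0, -0.799, -0.602], [0.0, -0.602, 0.799], [-1.0, -0.0, -0.0]]
ft_force: [0.2, 0.6, -3.4]
grip_width: 0.0136
```

Run:
```python
from h import *
go(T(0,0,.071),217.08)
```

```text
t 41.58 pos [0.5182 0.2424 0.076 ] yaw -143.00 w 0.0136 F [ 0.2  0.6 -3.4] j [ 41.  23. -16.   0. -51.  -4.]
tool shift mm [5.  0.4 0. ]
turn rad [-0.0014 -0.      0.0004]
```

Request:
send_rows([
  [[1,0,0],[0,0,0]],
  [[1,0,0],[0,0,0]],
  [[1,0,0],[0,0,0]],
  [[1,0,0],[0,0,0]],
  [[0,0,0],[0,0,0]],
  [[0,0,0],[0,0,0]],
  [[0,0,0],[0,0,0]],
  [[0,0,0],[0,0,0]],
])

```text
t: 42.25
position: [0.5181, 0.2423, 0.0719]
eef_rot: [[0.0, -0.799, -0.602], [0.0, -0.602, 0.799], [-1.0, -0.0, -0.0]]
ft_force: [0.2, 0.3, -3.4]
grip_width: 0.0132
```

Run:
```python
from h import *
go(T(0,0,.071),217.08)
```

```text
t 42.25 pos [0.5181 0.2423 0.0719] yaw -143.01 w 0.0132 F [ 0.2  0.3 -3.4] j [ 41.  23. -16.   0. -51.  -4.]
tool shift mm [0.9 0.3 0. ]
turn rad [-0.0016 -0.      0.0002]
```

Request:
send_rows([
  [[0.5,0,0],[0,0,0]],
  [[0.5,0,0],[0,0,0]],
  [[0.5,0,0],[0,0,0]],
  [[0,0,0],[0,0,0]],
  [[0,0,0],[0,0,0]],
  [[0,0,0],[0,0,0]],
  [[0,0,0],[0,0,0]],
  [[0,0,0],[0,0,0]],
])

```text
t: 42.92
position: [0.5182, 0.2424, 0.0711]
eef_rot: [[0.001, -0.799, -0.602], [0.0, -0.602, 0.799], [-1.0, -0.001, -0.0]]
ft_force: [-3.6, -2.0, 6.6]
grip_width: 0.0132
```

Run:
```python
from h import *
go(T(0,0,.071),217.08)
f=r.grab_frame("scene");cv2.imwrite("pics/s24.png",f["color"][160:260,150:310,::-1].repeat(5,0).repeat(5,1))
```

```text
t 42.92 pos [0.5182 0.2424 0.0711] yaw -142.99 w 0.0132 F [-3.6 -2.   6.6] j [ 41.  23. -16.   0. -51.  -4.]
tool shift mm [0.1 0.4 0.1]
turn rad [-0.0012 -0.0002  0.0006]
```

View pics/s24.png

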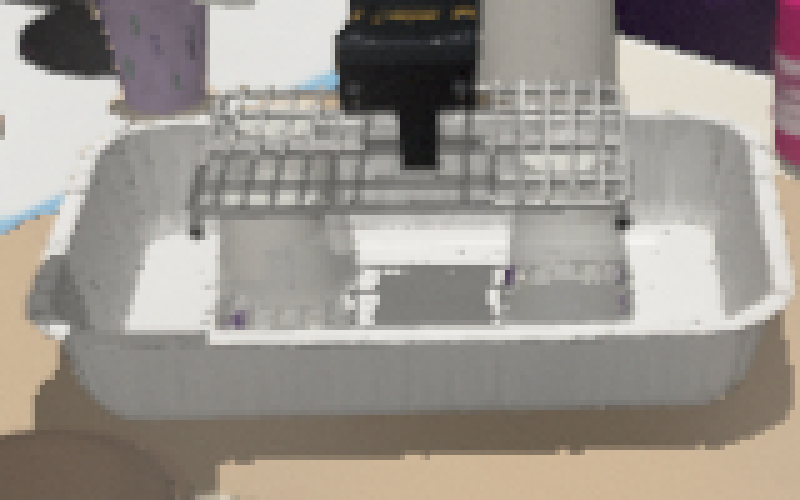

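The contact force came at the expected height. Releasing, then lifting.

Request:
send_rows([
  [[0,0,0],[0,0,0]],
  [[0,0,0],[0,0,0]],
  [[0,0,0],[0,0,0]],
  [[0,0,0],[0,0,0]],
  [[0,0,0],[0,0,0]],
  [[0,0,0],[0,0,0]],
  [[0,0,0],[0,0,0]],
  [[0,0,0],[0,0,0]],
], jaw=-0.2)

```text
t: 43.63
position: [0.518, 0.2423, 0.0703]
eef_rot: [[-0.0, -0.799, -0.602], [-0.0, -0.602, 0.799], [-1.0, 0.0, 0.0]]
ft_force: [-1.4, 0.6, -0.1]
grip_width: 0.0347
```

Request:
send_rows([
  [[-3,0,0],[0,0,0]],
  [[-6,0,0],[0,0,0]],
  [[-10,0,0],[0,0,0]],
  [[-15,0,0],[0,0,0]],
  [[-20,0,0],[0,0,0]],
  [[-25,0,0],[0,0,0]],
  [[-25,0,0],[0,0,0]],
  [[-25,0,0],[0,0,0]],
])

```text
t: 44.3
position: [0.5181, 0.2423, 0.2018]
eef_rot: [[0.001, -0.799, -0.602], [0.001, -0.602, 0.799], [-1.0, -0.001, -0.0]]
ft_force: [0.2, 0.4, 0.1]
grip_width: 0.035
```

Request:
send_rows([
  [[-10,10,-30],[0,0,0]],
  [[-5,12,-35],[0,0,0]],
  [[0,12,-36],[0,0,0]],
  [[0,12,-36],[0,0,0]],
  [[0,12,-36],[0,0,0]],
  [[0,12,-36],[0,0,0]],
  [[0,12,-36],[0,0,0]],
  [[0,12,-36],[0,0,0]],
])

```text
t: 44.97
position: [0.6124, -0.0405, 0.2159]
eef_rot: [[0.002, -0.799, -0.602], [0.0, -0.602, 0.799], [-1.0, -0.002, -0.001]]
ft_force: [0.9, 1.9, -0.1]
grip_width: 0.0346
```

Request:
send_rows([
  [[0,12,-36],[0,0,0]],
  [[0,12,-36],[0,0,0]],
  [[0,12,-36],[0,0,0]],
  [[0,8,-25],[0,0,0]],
  [[0,0,-10],[0,0,0]],
  [[0,0,0],[0,0,0]],
  [[0,0,0],[0,0,0]],
  [[0,0,0],[0,0,0]],
])

```text
t: 45.63
position: [0.6627, -0.1782, 0.2149]
eef_rot: [[0.0, -0.798, -0.603], [0.0, -0.603, 0.798], [-1.0, -0.0, -0.0]]
ft_force: [-0.5, 0.3, -0.5]
grip_width: 0.0346
```

Run:
```python
from h import *
go(None)
f=r.grab_frame("scene");cv2.imwrite("pics/s25.png",f["color"][150:310,130:390,::-1].repeat(3,0).repeat(3,1))
f=r.grab_frame("top");vis=f["color"][:,:,::-1].copy()
cv2.imwrite("pics/t25.png",vis[110:300,100:460].repeat(2,0).repeat(2,1))
v2=vis.copy()
for x,y,z,s in [(85,125,.115,1),(-85,125,.115,1),(-85,-125,.115,1),(85,-125,.115,1)]:
    cv2.circle(v2,tuple(np.int32(proj(f,T(x,y,z))[0].round())),1,(0,0,255),-1)
for q in [(52,85),(-52,85),(0,-85)]: cv2.circle(v2,tuple(np.int32(proj(f,T(*q,.112))[0].round())),1,(255,0,0),-1)
cv2.imwrite("pics/t25z.png",v2[110:300,100:310].repeat(3,0).repeat(3,1))
```

```text
t 45.63 pos [ 0.6627 -0.1782  0.2149] yaw -142.94 w 0.0346 F [-0.5  0.3 -0.5] j [ -2.  27.  13.  -0. -75.  39.]
```

View pics/s25.png

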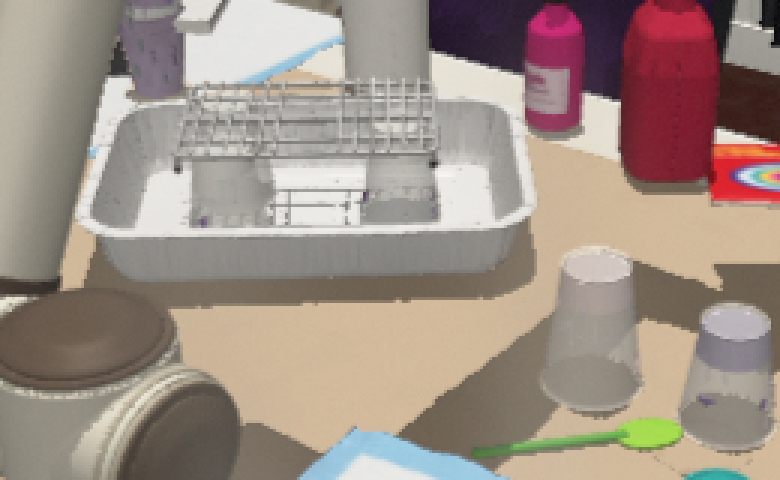

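View pics/t25z.png

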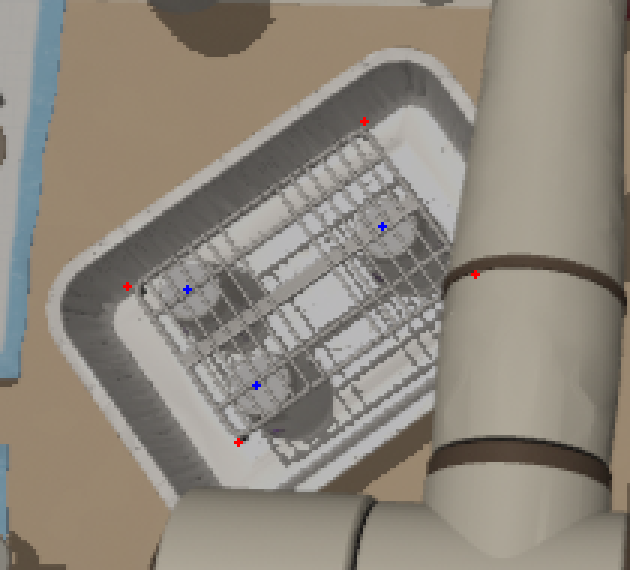

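View pics/t25.png

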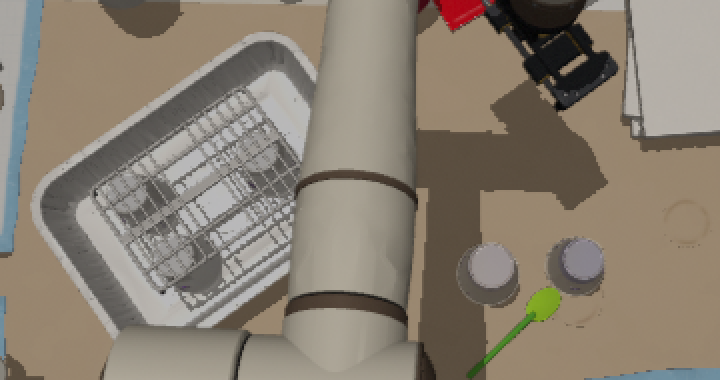

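The rack lies on the three cups. I'll move the arm clear of the view for a final measurement.

Request:
send_rows([
  [[-5,20,-25],[0,0,0]],
  [[-5,25,-30],[0,0,0]],
  [[0,25,-30],[0,0,0]],
  [[0,25,-30],[0,0,0]],
  [[0,25,-30],[0,0,0]],
  [[0,20,-25],[0,0,0]],
  [[0,10,-15],[0,0,0]],
  [[0,0,0],[0,0,0]],
])

```text
t: 46.4
position: [0.6536, -0.4204, 0.2233]
eef_rot: [[-0.001, -0.801, -0.599], [-0.0, -0.599, 0.801], [-1.0, 0.001, 0.0]]
ft_force: [-1.1, 0.3, -0.9]
grip_width: 0.0345
```

Run:
```python
from h import *
go(None)
f=r.grab_frame("top");vis=f["color"][:,:,::-1]
cv2.imwrite("pics/t26.png",vis[120:280,120:290].repeat(4,0).repeat(4,1)[:600])
for x,y in [(85,125),(-85,125),(-85,-125),(85,-125),(0,125),(0,-125)]:
    print(x,y,((proj(f,T(x,y,.115))[0]-[120,120])*4).round(0))
```

```text
t 46.40 pos [ 0.6536 -0.4204  0.2233] yaw -143.20 w 0.0345 F [-1.1  0.3 -0.9] j [-21.  37.  31.   0. -84.  58.]
85 125 [ 89. 339.]
-85 125 [236. 548.]
-85 -125 [551. 325.]
85 -125 [404. 121.]
0 125 [162. 443.]
0 -125 [477. 222.]
```

View pics/t26.png

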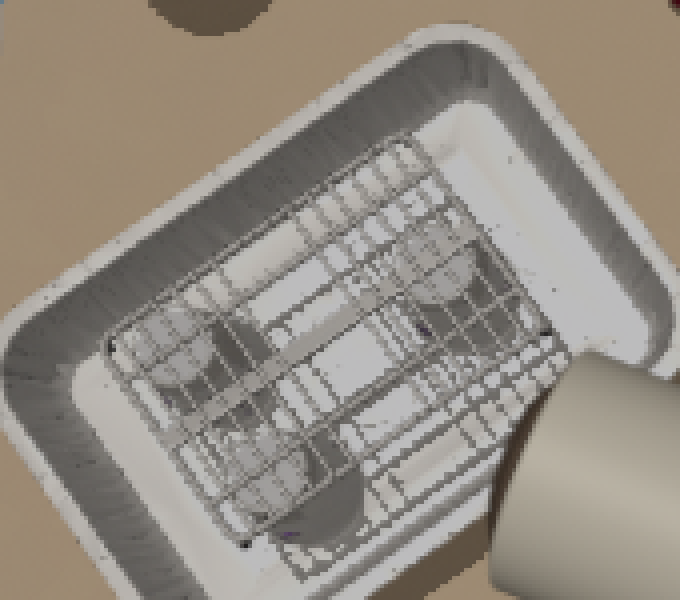

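Run:
```python
from plant import r
print(r.job_done(), r.sense()["t"])
```

```text
the job is handed in; nothing more can be done
the job is handed in; nothing more can be done
```

The three equal cups now stand upside down in the foil tray as the support, two towards one end and one towards the other. The wire rack lies right way up on top of them, and I handed the job in at about 46 s on the clock. The shorter (purple) and taller (pink) cups were left where they stood.

**Final checks**
- **Position:** the top view puts the rack's centre about 3–5 mm from the tray's centre and its long axis within about 1° of square.
- **Cups:** the three cup tops show under the rack where I meant to place them.
- **Contact:** the rack touched down at the height expected for the cups. The scene view shows it level by eye; I did not measure its tilt.
- **Robot:** the gripper was open and clear of everything at the end.

**What went wrong along the way**
- **Cup grip:** one cup slipped out on the first try. It stayed upright, and a deeper grip held it.
- **Rack pinch:** the first pinch closed on nothing. The fingers really end about 32 mm higher than the reported TCP, as seen in the scene camera. I went lower by that amount and the second pinch held.

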